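# Load the lens curing tray

## Robot

A 6-joint arm with a two-finger parallel gripper is mounted at the origin on the work surface. World frame = base frame: x ahead of the robot, y to its left, z up, the work surface at z = 0. Lengths are in m, angles in rad, forces in N, time in s.
With the tool pointing down it reaches from about 0.35 to 0.975 m from the base axis. Payload 7.1 kg.
Tool frame: the origin (TCP) lies where the fingers leave the gripper's body, on its centre line; the fingertips stand 80 mm ahead of it and the grasp point (between the pads) lies 61 mm ahead of it; z points along the fingers, y is the line along which they close (so a half turn about z gives the same grasp; the last joint's range is limited). The gripper opens to 88 mm and grips with 3 to 60 N. Pads are 20 mm wide; open, the fingers measure 115 mm over their backs; the gripper's body (75 mm by 178 mm) begins 61 mm behind the grasp point.
Start: joints at [1.245, 0.423, 1.63, -0, 1.089, -0.019], TCP at [0.189, 0.596, 0.303] pointing down, gripper open.
Joint ranges: [-3, 3], [-0.9, 2.11], [0.09, 2.58], [-1.31, 4.45], [0.11, 2.69], [-2.54, 2.54]. Speed limits (rad/s): [2.39, 2.39, 3.01, 3.14, 3.14, 3.14].

## Interface

Orientations are given as [roll, pitch, yaw] about the fixed x, y, z axes, in that order (R = Rz(yaw) Ry(pitch) Rx(roll)).
In Python, from bench import r gives the robot as it stands.
- The arm moves only by the tool step_arm, never from a script. Its argument "rows" is a list that holds one entry, the list of rows, each a list of 5 numbers: the shift along the world's x, y, z in units of 0.5 m (1.0 is 0.5 m), then the turn about the world's z in units of 90 degrees (1.0 is 90 degrees), then the closure, from -1 (fully open) to 1 (shut), so that 0 is half open. In form: [[[dx, dy, dz, roll, jaw], ...]]. A call has 1 to 20 rows; each row is the pose to reach, as a shift and turn from the pose commanded when the call began; what a row does not reach only later rows make up. A row lasts 1/10 s, in which the tool goes at most 50 mm and 8.59 degrees, less where a joint would pass 70% of its speed; a pose out of reach is approached as far as the arm can. A call with a number of a shift or a turn outside -1 to 1 is refused whole. A call with a gripper value outside its range is refused whole. The fingers move at their own pace and stop on an object; "force" is the grip in N (left out, the last holds). Time passes only in rows, so rows that repeat a pose let the fingers close. It gives the time, the measured TCP pose, the force, the opening and the grip force at its end, in the units of the state.
- r.get_state(): the state, without advancing time (a new reading comes with each control period).
- r.snapshot(name): name is "scene" or "side" or "wrist"; returns a dict with "pixels" (400x640x3 uint8, red, green, blue), "fx", "fy", "cx", "cy" (pixels), "k1" (the pictures are not rectified: a ray, as slopes to the right and down, at radius r is drawn at 1 + k1 r^2 times it, then the intrinsics apply), "rvec" (rotation vector, rad) and "tvec" (3), from world to camera coordinates, as OpenCV has them; the wrist camera has in their place "mount" (4x4, takes a point from camera to tool coordinates, whose origin is the TCP and whose axes are the flange's). Camera axes: x right, y down, z forward; pixel columns grow to the right and rows downward; lengths in m; the calibration is good to about 2 mm. A picture is of the moment at which its call begins: read the wrist's pose just before it. There is no depth.
- r.close_job(): hands the job in; it is judged then, once.
The state is a dict: "t": time; "qpos": joint angles; "joint_velocities": joint speeds; "joint_torque": joint torques, N m; "ee_pos": TCP position; "tool_rot": TCP orientation; "force": force on the tool from outside, world axes, zero at the start; "ft_torque": the same for the moment, N m; "gripper_width": finger opening in m; "grasp_force": force on a finger pad.
Only numpy, scipy, OpenCV 4.12 (cv2) and the standard library are available. Lean on these libraries where they do the work, as an engineer would, in place of code of your own. Each camera call takes 0.05 s, during which the arm holds its last target. There are 200 camera calls.

## Task

Pull the curing unit's tray out until it locks, stand every blocked lens from the bench flat on the tray floor with its block upward, and fit the perforated cover plate over them: hook one long edge under the lip at the tray's front panel, then lower the other edge so that the plate lies flat. Then press the release button and push the loaded, covered tray fully home, leaving the tools, spectacles and pots on the bench where they are.

Things in the scene. Friction and masses are not known exactly. Their poses are not given: they have to be found in the camera images.
- cabinet: White curing unit, fixed, 300 wide (y), 300 deep (x), 100 tall. Origin: on the bench at the middle of the foot of its front face; x points into the unit, z up. The tray slides in at the front; only what is lower than 92 above the bench goes in.
- tray (a joint): How far the tray is out (m), along the cabinet's -x: 0 fully home, end stop 0.164. Starts home or ajar. Pulling takes up to about 12 N; from 0.13 it pushes the release's pawl down; past 0.161 the pawl springs up and the tray stays locked at 0.161. When the release is pressed a light spring draws it back only part of the way; the rest must be pushed (about 3 N).
- tray_handle (a point): Middle of the tray's handle, a round steel bar 10 mm thick and 120 long (along y), whose centre line is 78 above the bench and 40 in front of the front panel (the panel is 12 thick, 300 wide and reaches 98 above the bench). Axes as the cabinet's; moves with the tray.
- tray_in (a point): Middle of the tray floor (20 above the bench), moves with it; x to the tray's rear, z up. Lens space 144 (x) by 208 (y), 36 deep. The plate lies on ledges at the sides and rear, 36 above the floor, in a space from the front panel at x = -72 to the rear rim at x = +78, between side rims at y = +-112 (12 high above the ledge; rear rim 8). Locked out, all of it is in front of the cabinet.
- tray_lip (a point): Middle of the lower free edge of the lip on the front panel's inner face. The lip is 190 long (y), 4 thick, reaches 12 from the panel over the plate's space, and its underside is 45 above the tray floor, 9 above the ledge. Between the lip and the rear rim only 138 is free, so the plate cannot be dropped in flat.
- release (a joint): Travel of the release button (m): 0 is up, 0.008 fully down, spring of about 2 N at the top to 4.5 N at the bottom. Pressed by more than 0.004 it frees the locked tray. Hold it down until the tray has begun to move.
- release_top (a point): Middle of the top of the release button, a black round button 26 mm across on top of the cabinet near its front right corner (seen from the robot), 114 above the bench. Press straight down.
- plate_grip (a point): Middle of the fin of the perforated aluminium cover plate (250 g): 144 (x) by 216 (y), 3 thick, with a black fin 10 thick (x), 70 long (y), 24 tall on its middle. Point: 15 above the plate's underside; z is its normal, fin side up. Same either way round. Starts flat on a paper sheet, its y roughly along the robot's x. Fitted, this point is 51 above the tray floor.
- lens1_c (a point): A blocked spectacle lens: a pale grey round lens 54 mm across and 8 mm thick lying flat, with a steel round block 30 mm across and 20 mm tall standing on its middle (28 mm tall in all, about 70 g). Point: on its axis, half-way up (14 mm above its underside); z axis points up through the block. May be absent (None).
- lens2_c (a point): A blocked spectacle lens: a pale grey round lens 54 mm across and 8 mm thick lying flat, with a steel round block 30 mm across and 20 mm tall standing on its middle (28 mm tall in all, about 70 g). Point: on its axis, half-way up (14 mm above its underside); z axis points up through the block. May be absent (None).
- lens3_c (a point): A blocked spectacle lens: a pale grey round lens 54 mm across and 8 mm thick lying flat, with a steel round block 30 mm across and 20 mm tall standing on its middle (28 mm tall in all, about 70 g). Point: on its axis, half-way up (14 mm above its underside); z axis points up through the block. May be absent (None).
- lens4_c (a point): A blocked spectacle lens: a pale grey round lens 54 mm across and 8 mm thick lying flat, with a steel round block 30 mm across and 20 mm tall standing on its middle (28 mm tall in all, about 70 g). Point: on its axis, half-way up (14 mm above its underside); z axis points up through the block. May be absent (None).
- lens5_c (a point): A blocked spectacle lens: a pale grey round lens 54 mm across and 8 mm thick lying flat, with a steel round block 30 mm across and 20 mm tall standing on its middle (28 mm tall in all, about 70 g). Point: on its axis, half-way up (14 mm above its underside); z axis points up through the block. May be absent (None).
- specs1: Bystander: black spectacles standing open, 145 wide, 145 deep, 40 tall, behind the work area.
- specs2: Bystander: another pair of black spectacles, standing open, same size.
- driver1: Bystander: screwdriver with wooden handle, 150 long, lying.
- driver2: Bystander: screwdriver with white handle, 150 long, lying.
- pliers: Bystander: pliers, 140 long, lying.
- jar: Bystander: small jar with white cap, 48 across, 60 tall.
- dish: Bystander: small white bowl, 70 across, 30 tall.
There are look-alikes about, which are no part of the job. What is shaped like the part that bears lens3_c but green or purple is not meant. What is shaped like the part that bears lens5_c but purple or yellow is not meant.

How it is judged:
On the way, in this order (a step that is already met when the one before it is completed fails the run):
1. the tray is pulled out and locked (value of joint tray above 0.158 m and value of joint release below 0.002 m), for 0.2 s.
2. with the tray locked out, every lens stands on its floor and the cover plate lies flat over them, under the lip and let go (x of lens1_c in the frame of tray_in between -0.055 and 0.055 m and y of lens1_c in the frame of tray_in between -0.085 and 0.085 m and z of lens1_c in the frame of tray_in between 0.008 and 0.019 m and angle between each of lens1_c, lens2_c, lens3_c, lens4_c, lens5_c's own z axis and vertical below 0.15 rad and x of lens2_c in the frame of tray_in between -0.055 and 0.055 m and y of lens2_c in the frame of tray_in between -0.085 and 0.085 m and z of lens2_c in the frame of tray_in between 0.008 and 0.019 m and x of lens3_c in the frame of tray_in between -0.055 and 0.055 m and y of lens3_c in the frame of tray_in between -0.085 and 0.085 m and z of lens3_c in the frame of tray_in between 0.008 and 0.019 m and x of lens4_c in the frame of tray_in between -0.055 and 0.055 m and y of lens4_c in the frame of tray_in between -0.085 and 0.085 m and z of lens4_c in the frame of tray_in between 0.008 and 0.019 m and x of lens5_c in the frame of tray_in between -0.055 and 0.055 m and y of lens5_c in the frame of tray_in between -0.085 and 0.085 m and z of lens5_c in the frame of tray_in between 0.008 and 0.019 m and x of plate_grip in the frame of tray_in between -0.006 and 0.011 m and y of plate_grip in the frame of tray_in between -0.008 and 0.008 m and z of plate_grip in the frame of tray_in between 0.046 and 0.055 m and angle between plate_grip's own z axis and vertical below 0.04 rad and angle between the x axis of plate_grip and the x axis of tray_in, either way round below 0.08 rad and value of joint tray above 0.155 m and contact force between the fingers and plate below 0.5 N), for 0.2 s.
3. the release button is pressed (value of joint release above 0.004 m), for 0.03 s.
At the end, for the whole second after the job is handed in: The tray is fully home (within 5 mm) with the release up, every lens stands block upward (within 8 degrees) on the tray floor, and the cover plate lies flat (within 2 degrees) on its ledge under the lip, at rest (value of joint tray below 0.005 m and value of joint release below 0.002 m and linear speed of plate below 0.02 m/s and x of lens1_c in the frame of tray_in between -0.055 and 0.055 m and y of lens1_c in the frame of tray_in between -0.085 and 0.085 m and z of lens1_c in the frame of tray_in between 0.008 and 0.019 m and angle between each of lens1_c, lens2_c, lens3_c, lens4_c, lens5_c's own z axis and vertical below 0.15 rad and x of lens2_c in the frame of tray_in between -0.055 and 0.055 m and y of lens2_c in the frame of tray_in between -0.085 and 0.085 m and z of lens2_c in the frame of tray_in between 0.008 and 0.019 m and x of lens3_c in the frame of tray_in between -0.055 and 0.055 m and y of lens3_c in the frame of tray_in between -0.085 and 0.085 m and z of lens3_c in the frame of tray_in between 0.008 and 0.019 m and x of lens4_c in the frame of tray_in between -0.055 and 0.055 m and y of lens4_c in the frame of tray_in between -0.085 and 0.085 m and z of lens4_c in the frame of tray_in between 0.008 and 0.019 m and x of lens5_c in the frame of tray_in between -0.055 and 0.055 m and y of lens5_c in the frame of tray_in between -0.085 and 0.085 m and z of lens5_c in the frame of tray_in between 0.008 and 0.019 m and x of plate_grip in the frame of tray_in between -0.006 and 0.011 m and y of plate_grip in the frame of tray_in between -0.008 and 0.008 m and z of plate_grip in the frame of tray_in between 0.046 and 0.055 m and angle between plate_grip's own z axis and vertical below 0.04 rad and angle between the x axis of plate_grip and the x axis of tray_in, either way round below 0.08 rad); the robot touches nothing.
It fails at once if a tool, pair of spectacles or pot on the bench is moved more than 4 cm (distance of any of specs1, specs2, driver1, driver2, pliers, jar, dish from where it was at the start of the episode above 0.04 m).
Of lens1, lens2, lens3, lens4, lens5 only 3 to 5 are there at a start; the rules pass over those that are not, and their reading is None.
At some moment in a run one of lens1, lens2, lens3, lens4, lens5 may be knocked a few centimetres aside while the robot is not near it.
Once in a run the grip may slacken for a moment while it holds something.
It also fails if it takes over 210 s, if anything falls off the work surface, if the arm or the gripper's body presses on something with over 40 N, if the wrist force passes 120 N, or if a joint passes its speed limit or range.

## Working session

There is one attempt and no reset: what is moved stays moved. The work goes in short steps, Python scripts to look and compute and a tool call to move; the robot and the scene stay as the last step left them, time stands still between calls to the robot, and variables do not carry over. Pictures are saved under pics/ and viewed, at most 14 in all, crops included, and the job is handed in when it is done.

Besides the shell and the picture viewer there is one more tool, called after "Emit:" in YAML: its name, and indented under it one key for each argument. step_arm: Moves the arm, as the interface text tells. Its arguments: {"type":"object","properties":{"rows":{"type":"array"},"force":{"type":"number"}},"required":["rows"]}

```bash
ls; mkdir -p pics; cat > h.py <<'E'
import numpy as np, cv2, sys
from scipy.spatial.transform import Rotation as R
from bench import r
def cam(s,st=None):
    K=np.array([[s['fx'],0,s['cx']],[0,s['fy'],s['cy']],[0,0,1.]]);D=np.array([s['k1'],0,0,0,0])
    if 'mount' in s:
        T=np.eye(4);T[:3,:3]=R.from_euler('xyz',st['tool_rot']).as_matrix();T[:3,3]=st['ee_pos'];M=T@np.array(s['mount'])
        Rc=M[:3,:3];C=M[:3,3]
    else:
        Rc=R.from_rotvec(np.ravel(s['rvec'])).as_matrix().T;C=-Rc@np.ravel(s['tvec'])
    return K,D,Rc,C
def shot(name,f=None):
    st=r.get_state();s=r.snapshot(name);s={k:(v if k=='pixels' else np.array(v)) for k,v in s.items()}
    s['C']=cam(s,st)
    if f:
        cv2.imwrite('pics/%s.png'%f,np.array(s['pixels'])[:,:,::-1]);np.save('pics/%s.npy'%f,np.array(s['C'],dtype=object),allow_pickle=True)
    return s
def load(f): return np.load('pics/%s.npy'%f,allow_pickle=True)
def ray(c,uv):
    K,D,Rc,C=c; K=K.astype(float)
    # exact inversion
    p=np.array([(uv[0]-K[0,2])/K[0,0],(uv[1]-K[1,2])/K[1,1]]);q=p.copy()
    for _ in range(30): q=p/(1+D[0]*(q@q))
    return C,Rc@np.array([q[0],q[1],1.])
def atz(c,uv,z):
    C,d=ray(c,uv);return C+d*(z-C[2])/d[2]
def tri(l):
    A=np.zeros((3,3));b=np.zeros(3)
    for c,uv in l:
        C,d=ray(c,uv);d=d/np.linalg.norm(d);P=np.eye(3)-np.outer(d,d);A+=P;b+=P@C
    return np.linalg.solve(A,b)
def proj(c,X):
    K,D,Rc,C=c;p=Rc.T@(np.array(X)-C);q=p[:2]/p[2];q=q*(1+D[0]*(q@q));return q*[K[0,0],K[1,1]]+[K[0,2],K[1,2]]
E
python3 - <<'E'
from h import *
st=r.get_state();print({k:np.round(v,3).tolist() for k,v in st.items()})
for n in ['scene','side','wrist']:
    s=shot(n,n+'0');c=s['C'];print(n,np.round(c[3],3),np.round(c[2][:,2],3),s['fx'],s['k1'])
    print(np.round(s.get('mount',np.zeros(1)),3).tolist())
E
```

```text
pics
{'t': 0.0, 'qpos': [1.245, 0.424, 1.631, 0.0, 1.089, -0.019], 'joint_velocities': [0.002, 0.002, -0.001, 0.001, 0.001, 0.001], 'joint_torque': [-0.001, -54.462, -27.367, 0.064, 0.023, -0.0], 'ee_pos': [0.189, 0.595, 0.302], 'tool_rot': [-3.14, -0.0, 2.835], 'force': [0.511, 0.203, 0.354], 'ft_torque': [0.006, -0.034, 0.004], 'grasp_force': 0.0, 'gripper_width': 0.088}
scene [ 1.451 -0.313  1.347] [-0.567  0.235 -0.789] 512.2010815345695 -0.0768632924979378
[0.0]
side [0.3   0.885 0.923] [ 0.203 -0.708 -0.676] 452.6597456175888 -0.01587434699213443
[0.0]
wrist [0.127 0.614 0.383] [ 0.228 -0.074 -0.971] 345.7853915837811 -0.024257057281396446
[[-0.0, -0.971, -0.239, 0.064], [1.0, -0.0, -0.0, -0.001], [0.0, -0.239, 0.971, -0.081], [0.0, 0.0, 0.0, 1.0]]
```

View pics/scene0.png

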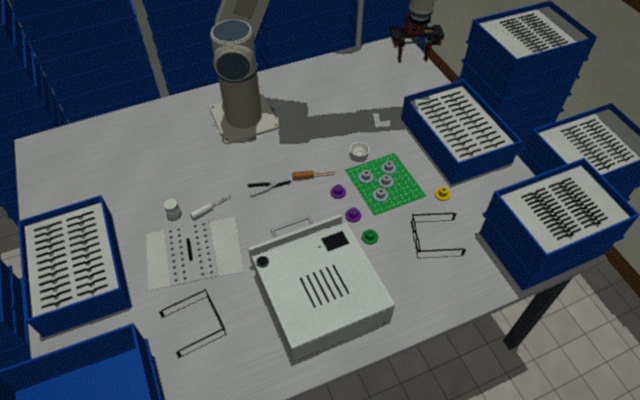

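View pics/side0.png

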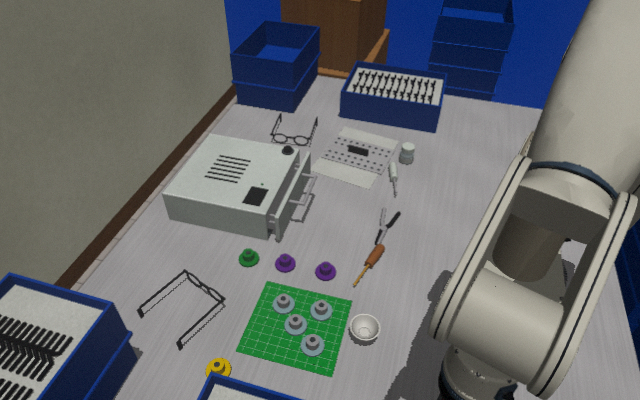

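Four pale lenses lie on the green mat, near scene px (366,176), (389,167), (386,181) and (380,195). The cover plate is at (188,250), the cabinet at (320,290) with its handle at (290,226), and the button at (262,262). The look-alikes (purple, green, yellow) are off the mat. I'll enlarge these areas for precise pixels.

```bash
python3 - <<'E'
import cv2,numpy as np
a=cv2.imread('pics/scene0.png');b=cv2.imread('pics/side0.png')
def crop(im,x,y,w,h,k):
    o=cv2.resize(im[y:y+h,x:x+w],None,fx=k,fy=k,interpolation=cv2.INTER_CUBIC)
    for i in range(0,w,10):cv2.putText(o,str(x+i),(i*k,8),0,.3,(0,0,255));cv2.line(o,(i*k,0),(i*k,o.shape[0]),(0,0,255) if i%50==0 else (120,120,255),1) if i%20==0 else 0
    for i in range(0,h,10):cv2.putText(o,str(y+i),(0,i*k+4),0,.3,(0,0,255));cv2.line(o,(0,i*k),(o.shape[1],i*k),(120,120,255),1) if i%20==0 else 0
    return o
cv2.imwrite('pics/c1.png',np.vstack([crop(a,240,195,160,75,5)[:,:],crop(a,140,215,160,45,5)]))
cv2.imwrite('pics/c2.png',crop(b,160,130,160,120,5))
E
```

```text
(no output)
```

View pics/c1.png

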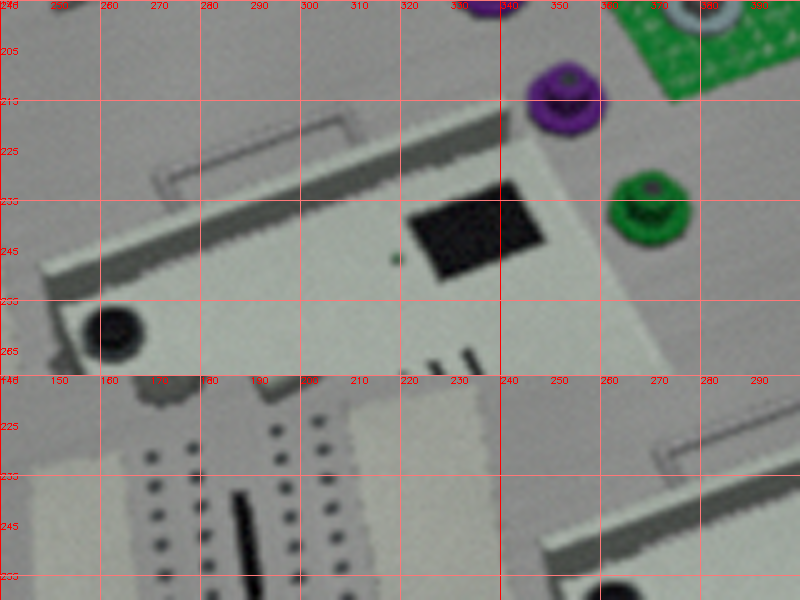

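View pics/c2.png

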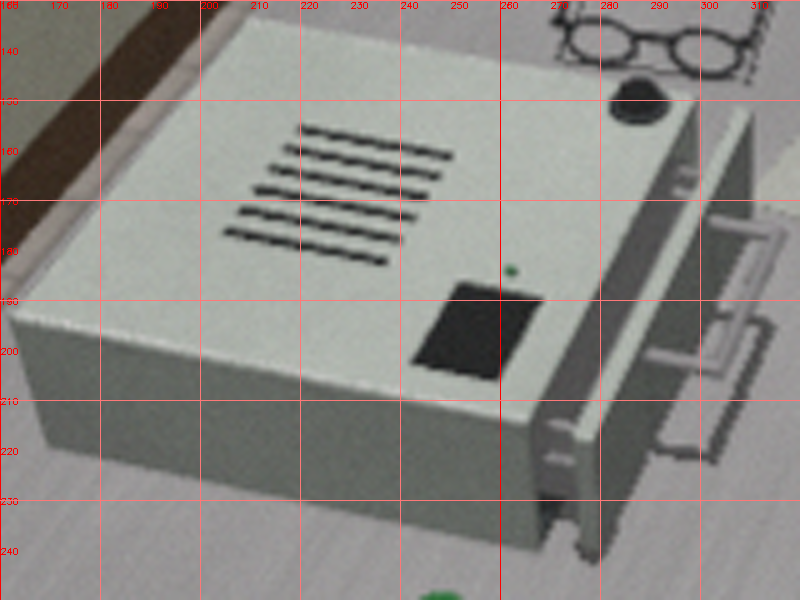

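```bash
cat > m.py <<'E'
from h import *
from scipy.optimize import least_squares
a=load('scene0');b=load('side0')
P=lambda n,u,v:print(n,np.round(tri([(a,u),(b,v)])*1000,1))
P('button',(262.4,261.5),(287.3,149));P('handleR',(273.2,231.3),(316,176.5));P('handleL',(309.5,218.3),(304,203.5))
P('panR',(248.3,247.5),(308.8,152));P('panL',(340.5,216),(279.3,217))
P('cabR',(253,256),(298.5,150));P('cabL',(346,223.),(265,214.5))
for u,v in zip([(366,176),(389,167),(386,181),(380,195)],[(312,343),(283,301),(0,0),(0,0)]):
    print([np.round(proj(b,atz(a,u,.028)),0)], np.round(atz(a,u,.028),3))
for n,v in zip('abcd',[(283,299),(320,307),(296,322),(312,341)]):print('side',n,np.round(atz(b,v,.028),3))
for n,u in zip(['pur1','pur2','green','yel','dish','jar','drW','drW2','drO1','drO2','pl1','pl2'],[(338,190),(353,212),(370,235),(443,192),(359,150),(171,203),(192,215),(230,197),(293,175),(335,174),(250,185),(318,176)]):print(n,np.round(atz(a,u,.01),3))
# plate fin ends top and plate corners
print('fin',np.round([atz(a,(188,238.5),.027),atz(a,(191,261),.027)],3))
E
python3 m.py; python3 - <<'E'
import cv2,numpy as np
import sys;sys.path.insert(0,'.')
a=cv2.imread('pics/scene0.png');b=cv2.imread('pics/side0.png');w=cv2.imread('pics/wrist0.png')
c=lambda im,x,y,ww,h,k:cv2.resize(im[y:y+h,x:x+ww],None,fx=k,fy=k,interpolation=cv2.INTER_CUBIC)
o=np.zeros((600,800,3),np.uint8)
o[:300,:400]=c(a,340,145,100,75,4);o[:300,400:]=c(b,240,280,100,75,4)
o[300:,:400]=c(a,140,210,100,75,4);o[300:,400:]=cv2.resize(w,(400,300))
cv2.imwrite('pics/c3.png',o)
E
```

```text
button [ 697.2 -160.8  105.4]
handleR [588.5 -93.1  75.2]
handleL [587.   26.5  74.6]
panR [ 632.9 -180.4   95.7]
panL [627.4 111.6  91.5]
cabR [ 665.8 -177.8   97.4]
cabL [662.8 115.7  95.8]
[array([316., 301.])] [0.472 0.286 0.028]
[array([306., 334.])] [0.466 0.377 0.028]
[array([290., 314.])] [0.518 0.338 0.028]
[array([278., 293.])] [0.564 0.291 0.028]
side a [0.547 0.304 0.028]
side b [0.457 0.3   0.028]
side c [0.498 0.354 0.028]
side d [0.449 0.389 0.028]
pur1 [0.477 0.179 0.01 ]
pur2 [0.58  0.186 0.01 ]
green [0.683 0.196 0.01 ]
yel [0.624 0.501 0.01 ]
dish [0.338 0.326 0.01 ]
jar [ 0.309 -0.354  0.01 ]
drW [ 0.385 -0.301  0.01 ]
drW2 [ 0.362 -0.165  0.01 ]
drO1 [0.355 0.065 0.01 ]
drO2 [0.408 0.2   0.01 ]
pl1 [ 0.339 -0.086  0.01 ]
pl2 [0.393 0.142 0.01 ]
fin [[ 0.482 -0.336  0.027]
 [ 0.566 -0.349  0.027]]
```

View pics/c3.png

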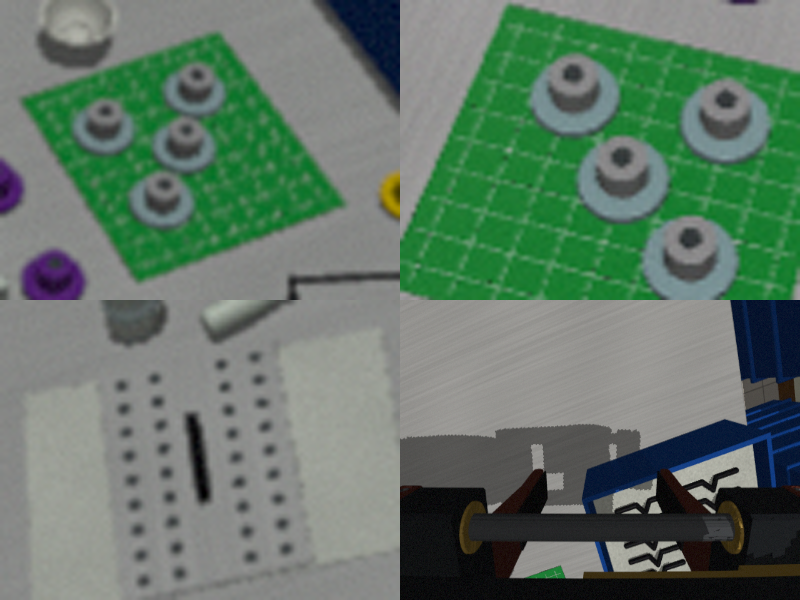

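Emit:
step_arm:
  rows:
    - [[0.798,-1.0,0,-0.79,0.27],[0.798,-1.0,0,-0.79,0.27],[0.798,-1.0,0,-0.79,0.27],[0.798,-1.0,0,-0.79,0.27],[0.798,-1.0,0,-0.79,0.27],[0.798,-1.0,0,-0.79,0.27],[0.798,-1.0,0,-0.79,0.27],[0.798,-1.0,0,-0.79,0.27],[0.798,-1.0,0,-0.79,0.27],[0.798,-1.0,0,-0.79,0.27],[0.798,-1.0,0,-0.79,0.27],[0.798,-1.0,0,-0.79,0.27],[0.798,-1.0,0,-0.79,0.27],[0.798,-1.0,0,-0.79,0.27]]
  force: 30

```text
t: 1.55
ee_pos: [0.5902, 0.0922, 0.3025]
tool_rot: [3.14, 0.001, 1.589]
force: [0.2, 1.1, -0.8]
gripper_width: 0.0319
grasp_force: 0.0
```

```bash
python3 - <<'E'
from h import *
a=load('scene0');b=load('side0')
S=[(366.25,171.75),(389.25,163),(387,176.25),(380.75,191.25)];T=[(321.5,304.5),(312.5,339.25),(295.5,319),(283.25,298)]
for n,u,v in zip('ABCD',S,T):print(n,np.round(tri([(a,u),(b,v)])*1000,1))
st=r.get_state();print(np.round(st['ee_pos'],4),np.round(st['tool_rot'],4),st['gripper_width'],st['t'])
s=shot('wrist','w1')
E
```

```text
A [455.6 294.   29.9]
B [449.9 385.8  29. ]
C [501.5 349.2  30.5]
D [548.4 301.1  26.5]
[0.5902 0.0922 0.3025] [3.1402e+00 7.0000e-04 1.5894e+00] 0.03191034340046701 1.55
```

View pics/w1.png

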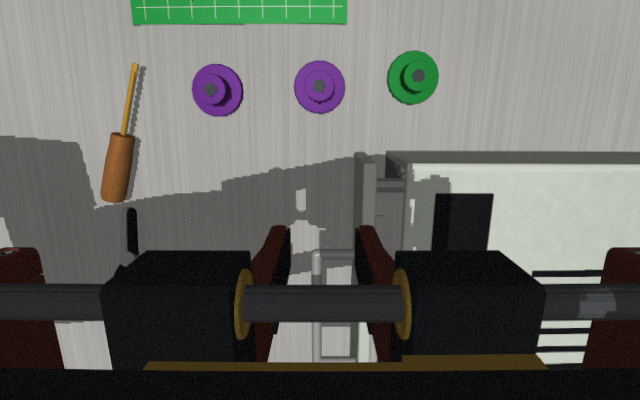

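Wrist view: the handle bar runs at about px x=317 between the fingers, with its left end at (318,253). The panel's left end is at (363,155). Next I check the handle's x.

```bash
python3 - <<'E'
from h import *
w=load('w1')
for n,p,z in [('barend',(317,265),.078),('panelL outer',(357,155),.098),('panelL inner',(374,155),.098),('panel out near',(361,250),.098),('cab',(388,153),.1),('cab2',(412,163),.1)]:print(n,np.round(atz(w,p,z),4))
E
```

```text
barend [0.5869 0.0136 0.078 ]
panelL outer [0.6187 0.122  0.098 ]
panelL inner [0.6328 0.1222 0.098 ]
panel out near [0.6258 0.038  0.098 ]
cab [0.6439 0.1243 0.1   ]
cab2 [0.6643 0.1165 0.1   ]
```

Emit:
step_arm:
  rows:
    - [[-0.005,-0.25,-0.1,0,0.27],[-0.005,-0.25,-0.1,0,0.27],[-0.005,-0.25,-0.1,0,0.27],[-0.005,-0.25,-0.1,0,0.27],[-0.005,-0.25,-0.2,0,0.27],[-0.005,-0.25,-0.26,0,0.27],[-0.005,-0.25,-0.3,0,0.27],[-0.005,-0.25,-0.325,0,0.27],[-0.005,-0.25,-0.325,0,0.27],[-0.005,-0.25,-0.325,0,1],[-0.005,-0.25,-0.325,0,1],[-0.005,-0.25,-0.325,0,1],[-0.005,-0.25,-0.325,0,1],[-0.005,-0.25,-0.325,0,1]]
  force: 40

```text
t: 3.0
ee_pos: [0.5861, -0.0291, 0.1414]
tool_rot: [3.139, -0.0, 1.594]
force: [0.4, 1.6, 6.6]
gripper_width: 0.0089
grasp_force: 40.0
```

Emit:
step_arm:
  rows:
    - [[-0.02,0,0,0,1],[-0.05,0,0,0,1],[-0.08,-0.001,0,0,1],[-0.11,-0.001,0,0,1],[-0.14,-0.002,0,0,1],[-0.17,-0.002,0,0,1],[-0.2,-0.002,0,0,1],[-0.22,-0.003,0,0,1],[-0.24,-0.003,0,0,1],[-0.26,-0.003,0,0,1],[-0.27,-0.003,0,0,1],[-0.275,-0.003,0,0,1],[-0.275,-0.003,0,0,1]]

```text
t: 4.3
ee_pos: [0.4499, -0.0314, 0.1414]
tool_rot: [3.136, 0.001, 1.594]
force: [3.1, -3.7, 6.5]
gripper_width: 0.009
grasp_force: 40.0
```

```bash
python3 - <<'E'
from h import *
st=r.get_state();print(st['ee_pos'],st['force'])
E
```

```text
[ 0.44987037 -0.03140971  0.14136798] [ 3.05352397 -3.74960525  6.51530376]
```

Pulled 136 mm so far. I'll pull a little further and watch the force for the end stop.

Emit:
step_arm:
  rows:
    - [[-0.004,0,0,0,1],[-0.008,0,0,0,1],[-0.008,0,0,0,1]]

```text
t: 4.6
ee_pos: [0.4466, -0.0315, 0.1414]
tool_rot: [3.134, 0.001, 1.594]
force: [7.4, -3.6, 1.8]
gripper_width: 0.0089
grasp_force: 40.0
```

Emit:
step_arm:
  rows:
    - [[-0.004,0,0,0,1],[-0.008,0,0,0,1],[-0.008,0,0,0,1]]

```text
t: 4.9
ee_pos: [0.446, -0.0315, 0.1415]
tool_rot: [3.126, 0.002, 1.593]
force: [18.5, -1.1, -13.8]
gripper_width: 0.0093
grasp_force: 40.0
```

Emit:
step_arm:
  rows:
    - [[0.008,0,0,0,1],[0.016,0,0,0,1],[0.022,0,0,0,1],[0.022,0,0,0,1]]

```text
t: 5.3
ee_pos: [0.4507, -0.0314, 0.1413]
tool_rot: [3.142, 0.001, 1.594]
force: [-2.9, -6.1, 15.6]
gripper_width: 0.0089
grasp_force: 40.0
```

Emit:
step_arm:
  rows:
    - [[0.004,0,0,0,1],[0.008,0,0,0,1],[0.008,0,0,0,1]]

```text
t: 5.6
ee_pos: [0.4517, -0.0314, 0.1412]
tool_rot: [-3.135, 0.001, 1.594]
force: [-13.3, -7.2, 28.3]
gripper_width: 0.0093
grasp_force: 40.0
```

Locked, since it resists the push. I'll relax, let go and rise.

Emit:
step_arm:
  rows:
    - [[-0.01,0,0,0,0.27],[-0.01,0,0,0,0.27],[-0.01,0,0,0,0.27],[-0.01,0,0.05,0,0.27],[-0.01,0,0.12,0,0.27],[0.02,0.05,0.22,0,0.0],[0.1,-0.15,0.32,0,-0.9],[0.2,-0.15,0.42,0,-0.9],[0.25,-0.15,0.5,0,-0.9],[0.25,-0.15,0.5,0,-0.9],[0.25,-0.15,0.5,0,-0.9]]

```text
t: 6.7
ee_pos: [0.5832, -0.1071, 0.3944]
tool_rot: [3.134, 0.002, 1.593]
force: [0.8, -1.0, -0.4]
gripper_width: 0.0764
grasp_force: 0.0
```

```bash
python3 - <<'E'
from h import *
st=r.get_state();print(np.round(st['ee_pos'],4),st['force'],st['tool_rot'],st['gripper_width'])
w=shot('wrist','w2');s=shot('scene','scene1');b=shot('side','side1')
import cv2
o=np.zeros((600,800,3),np.uint8)
f=lambda n:cv2.imread('pics/%s.png'%n)
cr=lambda im,x,y,ww,h,W,H:cv2.resize(im[y:y+h,x:x+ww],(W,H),interpolation=cv2.INTER_CUBIC)
o[:350,:560]=cr(f('w2'),0,0,640,400,560,350)
o[350:,:400]=cr(f('scene1'),230,180,160,100,400,250)
o[350:,400:]=cr(f('side1'),230,130,160,100,400,250)
cv2.imwrite('pics/c4.png',o)
E
```

```text
[ 0.5832 -0.1071  0.3944] [ 0.76304798 -0.99882404 -0.37611394] [3.13448204e+00 1.70854898e-03 1.59319532e+00] 0.07638414397577994
```

View pics/c4.png

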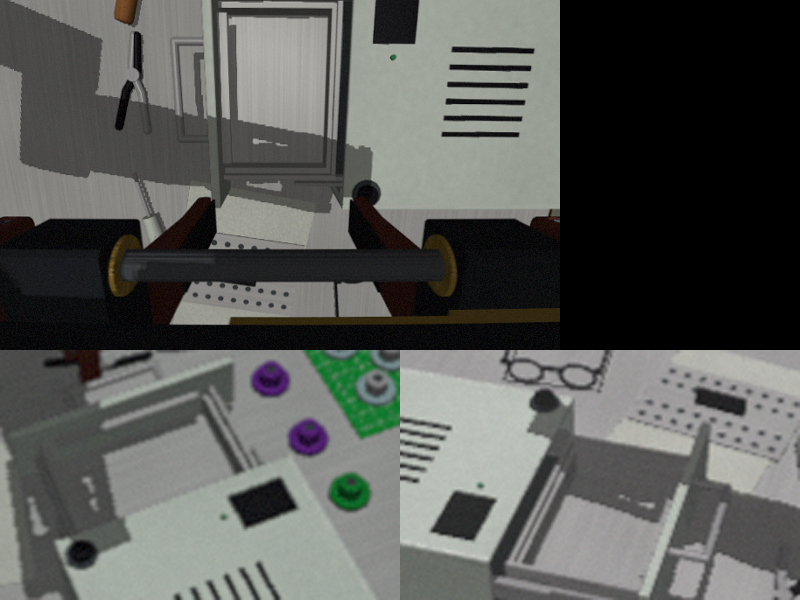

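Wrist view of the open tray: the panel top's inner edge is at px x≈249 and the inner rim bottom at y≈186. The cabinet's right edge is at y≈238, and the button is centred at (419,220). The plate is seen below. Now I compute the tray pose from these.

```bash
python3 - <<'E'
from h import *
w=load('w2');k=640/560
for n,p,z in [('panel inner top',(218,60),.098),('panel inner bottom end',(222,190),.098),('panel R end',(217,206),.098),('cab R edge a',(400,208.5),.1),('cab R edge b',(540,209),.1),('cab front a',(354,10),.1),('cab front b',(353,150),.1),('button',(367,193),.114),('floorwin R',(275,164),.02),('ledge/rim R',(275,180),.068),('handle bar',(176,80),.078),('handle R',(178,138),.078),('jawledge rear',(333,80),.056),('rear rim',(340,80),.064)]:
    print(n,np.round(atz(w,np.array(p)*k,z),4))
E
```

```text
panel inner top [ 0.5074 -0.0014  0.098 ]
panel inner bottom end [ 0.5082 -0.1618  0.098 ]
panel R end [ 0.501 -0.184  0.098]
cab R edge a [ 0.7436 -0.1822  0.1   ]
cab R edge b [ 0.936  -0.1799  0.1   ]
cab front a [0.6637 0.0561 0.1   ]
cab front b [ 0.6747 -0.1051  0.1   ]
button [ 0.6932 -0.1571  0.114 ]
floorwin R [ 0.5758 -0.1427  0.02  ]
ledge/rim R [ 0.5767 -0.1551  0.068 ]
handle bar [ 0.4498 -0.0241  0.078 ]
handle R [ 0.4481 -0.0976  0.078 ]
jawledge rear [ 0.6516 -0.0187  0.056 ]
rear rim [ 0.6594 -0.0189  0.064 ]
```

Emit:
step_arm:
  rows:
    - [[-0.026,0.9,-0.1,1,-0.1],[-0.026,0.9,-0.1,1,-0.1],[-0.026,0.9,-0.1,1,-0.1],[-0.026,0.9,-0.1,1,-0.1],[-0.026,0.9,-0.1,1,-0.1],[-0.026,0.9,-0.1,1,-0.1],[-0.026,0.9,-0.1,1,-0.1],[-0.026,0.9,-0.1,1,-0.1],[-0.026,0.9,-0.1,1,-0.1],[-0.026,0.9,-0.1,1,-0.1],[-0.026,0.9,-0.1,1,-0.1],[-0.026,0.9,-0.1,1,-0.1],[-0.026,0.9,-0.1,1,-0.1]]
  force: 25

```text
t: 8.15
ee_pos: [0.5656, 0.3439, 0.3387]
tool_rot: [-3.14, -0.002, -3.12]
force: [0.3, -0.1, -0.8]
gripper_width: 0.0484
grasp_force: 0.0
```

```bash
python3 - <<'E'
from h import *
st=r.get_state();print(np.round(st['ee_pos'],4),np.round(st['tool_rot'],4),st['gripper_width'])
w=shot('wrist','w3');c=w['C']
for P in [(455.6,294,28),(449.9,385.8,28),(501.5,349.2,28),(548.4,301.1,28)]:print(np.round(proj(c,np.array(P)/1000),1))
E
```

```text
[0.5656 0.3439 0.3387] [-3.1403e+00 -2.4000e-03 -3.1204e+00] 0.04841046611207788
[279.8  69.3]
[365.4  65.6]
[330.  114.1]
[286.6 155.7]
```

View pics/w3.png

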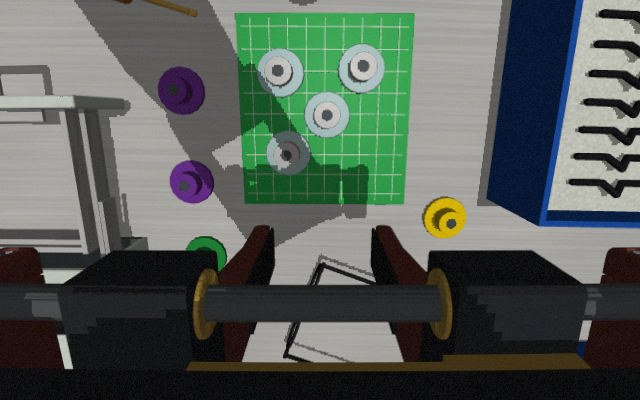

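Wrist view: the block tops are at (278,70.5), (363,66.5), (327,115.5) and (287,154.5), within 3 px of the prediction. Now I triangulate all three views.

```bash
python3 - <<'E'
from h import *
a=load('scene0');b=load('side0');w=load('w3')
S=[(366.25,171.75),(389.25,163),(387,176.25),(380.75,191.25)];T=[(321.5,304.5),(312.5,339.25),(295.5,319),(283.25,298)];W=[(278,70.5),(363,66.5),(327,115.5),(287,154.5)]
for n,u,v,x in zip('ABCD',S,T,W):print(n,np.round(tri([(a,u),(b,v),(w,x)])*1000,1),np.round(atz(w,x,.028)*1000,1))
E
```

```text
A [456.3 293.3  30. ] [456.9 292.1  28. ]
B [450.4 384.7  28.6] [450.9 383.3  28. ]
C [502.2 347.8  30.4] [503.  345.9  28. ]
D [547.9 301.2  26.2] [547.1 301.6  28. ]
```

Emit:
step_arm:
  rows:
    - [[-0.036,-0.085,-0.1,0,-0.1],[-0.036,-0.085,-0.2,0,-0.1],[-0.036,-0.085,-0.3,0,-0.1],[-0.036,-0.085,-0.38,0,-0.1],[-0.036,-0.085,-0.42,0,-0.1],[-0.036,-0.085,-0.46,0,-0.1],[-0.036,-0.085,-0.48,0,-0.1],[-0.036,-0.085,-0.495,0,-0.1],[-0.036,-0.085,-0.495,0,-0.1],[-0.036,-0.085,-0.495,0,0.6],[-0.036,-0.085,-0.495,0,0.6],[-0.036,-0.085,-0.495,0,0.6],[-0.036,-0.085,-0.495,0,0.6]]
  force: 25

```text
t: 9.5
ee_pos: [0.5492, 0.3021, 0.0937]
tool_rot: [3.141, 0.001, -3.119]
force: [-0.3, -0.3, 5.5]
gripper_width: 0.0295
grasp_force: 25.0
```

Emit:
step_arm:
  rows:
    - [[0,0,0.08,0,0.6],[0,0,0.16,0,0.6],[0,0,0.25,0,0.6],[0.02,-0.1,0.3,0,0.6],[0.05,-0.2,0.3,0,0.6],[0.08,-0.3,0.3,0,0.6],[0.114,-0.4,0.3,0,0.6],[0.114,-0.5,0.3,0,0.6],[0.114,-0.6,0.3,0,0.6],[0.114,-0.68,0.3,0,0.6],[0.114,-0.74,0.3,0,0.6],[0.114,-0.77,0.28,0,0.6],[0.114,-0.77,0.22,0,0.6],[0.114,-0.77,0.16,0,0.6],[0.114,-0.77,0.1,0,0.6],[0.114,-0.77,0.06,0,0.6],[0.114,-0.77,0.06,0,0.6]]

```text
t: 11.2
ee_pos: [0.6036, -0.0821, 0.1193]
tool_rot: [3.14, -0.006, -3.118]
force: [-0.0, 0.1, -0.9]
gripper_width: 0.0294
grasp_force: 25.0
```

Emit:
step_arm:
  rows:
    - [[0,0,-0.006,0,0.6],[0,0,-0.012,0,0.6],[0,0,-0.012,0,0.6]]

```text
t: 11.5
ee_pos: [0.6062, -0.083, 0.1174]
tool_rot: [-3.141, 0.001, -3.118]
force: [1.0, 0.1, -0.7]
gripper_width: 0.0295
grasp_force: 25.0
```

Emit:
step_arm:
  rows:
    - [[0,0,-0.006,0,0.6],[0,0,-0.006,0,0.6]]

```text
t: 11.7
ee_pos: [0.6058, -0.0832, 0.114]
tool_rot: [-3.141, 0.001, -3.119]
force: [0.5, -0.4, -0.5]
gripper_width: 0.0291
grasp_force: 25.0
```

Emit:
step_arm:
  rows:
    - [[0,0,-0.002,0,0.0],[0,0,-0.002,0,0.0],[0,0,0.04,0,0.0],[0,0,0.12,0,0.0],[0,0,0.22,0,-0.1],[-0.04,0.1,0.27,0,-0.1],[-0.08,0.2,0.27,0,-0.1],[-0.12,0.3,0.27,0,-0.1],[-0.16,0.4,0.27,0,-0.1],[-0.2,0.5,0.27,0,-0.1],[-0.207,0.6,0.27,0,-0.1],[-0.207,0.7,0.27,0,-0.1],[-0.207,0.8,0.27,0,-0.1],[-0.207,0.86,0.27,0,-0.1],[-0.207,0.86,0.27,0,-0.1],[-0.207,0.86,0.27,0,-0.1]]

```text
t: 13.3
ee_pos: [0.5018, 0.3478, 0.2485]
tool_rot: [-3.141, -0.0, -3.116]
force: [0.2, 0.1, -0.2]
gripper_width: 0.0486
grasp_force: 0.0
```

```bash
cat > dif.py <<'E'
from h import *
n=sys.argv[1]
for c in ['scene','side']:
    s=shot(c,c+n)
im=[cv2.imread('pics/%s%s.png'%(c,n)) for c in('scene','side')]
o=np.zeros((600,800,3),np.uint8)
cr=lambda im,x,y,ww,h,W,H:cv2.resize(im[y:y+h,x:x+ww],(W,H),interpolation=cv2.INTER_CUBIC)
o[:300,:400]=cr(im[0],340,145,100,75,400,300);o[:300,400:]=cr(im[1],240,280,100,75,400,300)
o[300:,:400]=cr(im[0],230,180,133,100,400,300);o[300:,400:]=cr(im[1],230,130,133,100,400,300)
cv2.imwrite('pics/v%s.png'%n,o)
E
python3 dif.py 2
```

```text
(no output)
```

View pics/v2.png

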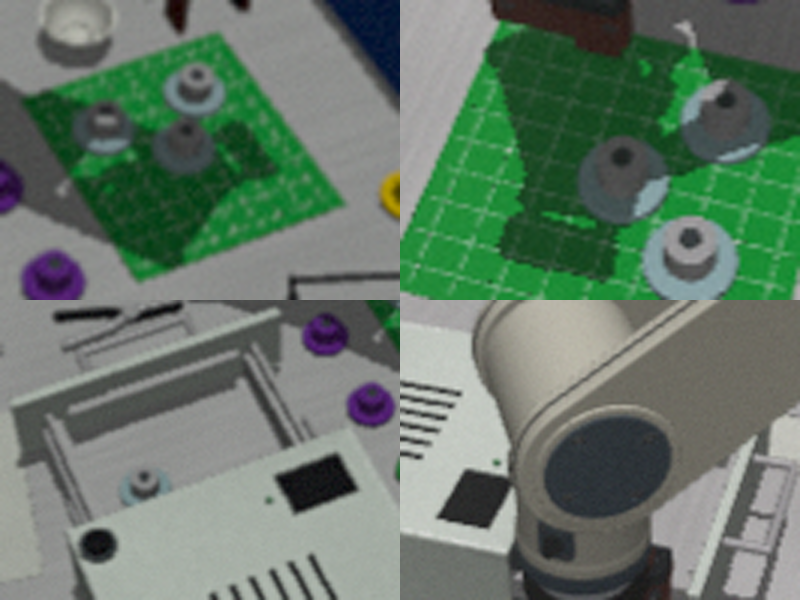

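Lens D stands upright in the tray at scene crop (145,483). The other three haven't moved. Next I pick C.

Emit:
step_arm:
  rows:
    - [[0.001,-0.001,-0.08,0,-0.1],[0.001,-0.001,-0.16,0,-0.1],[0.001,-0.001,-0.22,0,-0.1],[0.001,-0.001,-0.27,0,-0.1],[0.001,-0.001,-0.3,0,-0.1],[0.001,-0.001,-0.312,0,-0.1],[0.001,-0.001,-0.312,0,-0.1],[0.001,-0.001,-0.312,0,0.6],[0.001,-0.001,-0.312,0,0.6],[0.001,-0.001,-0.312,0,0.6],[0.001,-0.001,-0.312,0,0.6]]
  force: 25

```text
t: 14.5
ee_pos: [0.5033, 0.3467, 0.0938]
tool_rot: [3.141, 0.002, -3.118]
force: [-1.3, -1.0, 6.1]
gripper_width: 0.0294
grasp_force: 25.0
```

Emit:
step_arm:
  rows:
    - [[0,0,0.08,0,0.6],[0,0,0.16,0,0.6],[0,0,0.25,0,0.6],[0.03,-0.1,0.3,0,0.6],[0.06,-0.2,0.3,0,0.6],[0.1,-0.3,0.3,0,0.6],[0.14,-0.4,0.3,0,0.6],[0.18,-0.5,0.3,0,0.6],[0.205,-0.6,0.3,0,0.6],[0.205,-0.64,0.3,0,0.6],[0.205,-0.657,0.28,0,0.6],[0.205,-0.657,0.22,0,0.6],[0.205,-0.657,0.16,0,0.6],[0.205,-0.657,0.1,0,0.6],[0.205,-0.657,0.06,0,0.6],[0.205,-0.657,0.05,0,0.6],[0.205,-0.657,0.045,0,0.6],[0.205,-0.657,0.04,0,0.6],[0.205,-0.657,0.04,0,0.6]]

```text
t: 16.4
ee_pos: [0.606, 0.0181, 0.114]
tool_rot: [3.142, 0.002, -3.118]
force: [0.7, 0.8, 0.0]
gripper_width: 0.0293
grasp_force: 25.0
```

Emit:
step_arm:
  rows:
    - [[0,0,-0.001,0,0.0],[0,0,-0.001,0,0.0],[0,0,0.04,0,0.0],[0,0,0.12,0,0.0],[0,0,0.22,0,-0.1],[-0.05,0.08,0.27,0,-0.1],[-0.1,0.16,0.27,0,-0.1],[-0.15,0.25,0.27,0,-0.1],[-0.2,0.34,0.27,0,-0.1],[-0.25,0.43,0.27,0,-0.1],[-0.299,0.51,0.27,0,-0.1],[-0.299,0.55,0.27,0,-0.1],[-0.299,0.55,0.27,0,-0.1],[-0.299,0.55,0.27,0,-0.1]]

```text
t: 17.8
ee_pos: [0.4557, 0.2928, 0.2479]
tool_rot: [-3.142, 0.0, -3.117]
force: [-0.5, 0.1, 0.0]
gripper_width: 0.0481
grasp_force: 0.0
```

```bash
cat > chk.py <<'E'
# has the marked spot of a lens changed between reference picture and now?
from h import *
n=sys.argv[1]
ref={c:cv2.imread('pics/%s2.png'%c).astype(int) for c in('scene','side')}
for c in('scene','side'):
    s=shot(c,c+n);im=cv2.imread('pics/%s%s.png'%(c,n))
    hsv=cv2.cvtColor(im,cv2.COLOR_BGR2HSV);
    for k,P in dict(A=(456.5,293,28),B=(450.5,384,28)).items():
        u=proj(s['C'],np.array(P)/1000).round().astype(int)
        m=(hsv[u[1]-6:u[1]+14,u[0]-12:u[0]+13,1]<90)
        ys,xs=np.nonzero(m);print(c,k,u,m.sum(),xs.mean().round(1)-12,ys.mean().round(1)-6)
E
python3 chk.py 3
```

```text
scene A [366 172] 158 -0.9000000000000004 4.800000000000001
scene B [389 163] 176 -0.3000000000000007 3.3000000000000007
side A [321 305] 349 -0.09999999999999964 4.699999999999999
side B [312 339] 379 0.09999999999999964 4.800000000000001
```

Lenses A and B are where they were. Next I pick A.

Emit:
step_arm:
  rows:
    - [[0.001,0,-0.08,0,-0.1],[0.001,0,-0.16,0,-0.1],[0.001,0,-0.22,0,-0.1],[0.001,0,-0.27,0,-0.1],[0.001,0,-0.3,0,-0.1],[0.001,0,-0.31,0,-0.1],[0.001,0,-0.31,0,-0.1],[0.001,0,-0.31,0,0.6],[0.001,0,-0.31,0,0.6],[0.001,0,-0.31,0,0.6],[0.001,0,-0.31,0,0.6]]
  force: 25

```text
t: 19.0
ee_pos: [0.4568, 0.2932, 0.0937]
tool_rot: [3.141, 0.002, -3.118]
force: [0.3, -0.4, 6.8]
gripper_width: 0.0291
grasp_force: 25.0
```

Emit:
step_arm:
  rows:
    - [[0,0,0.08,0,0.6],[0,0,0.16,0,0.6],[0,0,0.25,0,0.6],[0.05,-0.1,0.3,0,0.6],[0.09,-0.2,0.3,0,0.6],[0.13,-0.3,0.3,0,0.6],[0.166,-0.4,0.3,0,0.6],[0.166,-0.5,0.3,0,0.6],[0.166,-0.6,0.3,0,0.6],[0.166,-0.69,0.3,0,0.6],[0.166,-0.74,0.3,0,0.6],[0.166,-0.752,0.26,0,0.6],[0.166,-0.752,0.2,0,0.6],[0.166,-0.752,0.14,0,0.6],[0.166,-0.752,0.08,0,0.6],[0.166,-0.752,0.05,0,0.6],[0.166,-0.752,0.045,0,0.6],[0.166,-0.752,0.04,0,0.6],[0.166,-0.752,0.04,0,0.6]]

```text
t: 20.9
ee_pos: [0.5428, -0.0837, 0.1171]
tool_rot: [-3.14, 0.008, -3.118]
force: [-2.3, 0.0, 35.2]
gripper_width: 0.0293
grasp_force: 34.0
```

Emit:
step_arm:
  rows:
    - [[0.005,0,0.008,0,0.6],[0.015,0,0.008,0,0.6],[0.015,0,0.008,0,0.6]]

```text
t: 21.2
ee_pos: [0.5471, -0.0832, 0.1178]
tool_rot: [-3.141, 0.0, -3.118]
force: [-3.2, 0.7, 14.2]
gripper_width: 0.0291
grasp_force: 27.3
```

```bash
python3 - <<'E'
from h import *
for c in('scene','side'): shot(c,c+'5')
im=[cv2.imread('pics/%s5.png'%c) for c in('scene','side')]
cr=lambda im,x,y,ww,h,W,H:cv2.resize(im[y:y+h,x:x+ww],(W,H),interpolation=cv2.INTER_CUBIC)
cv2.imwrite('pics/v5.png',np.vstack([cr(im[0],230,190,114,43,800,300),cr(im[1],230,130,114,43,800,300)]))
E
```

```text
(no output)
```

View pics/v5.png

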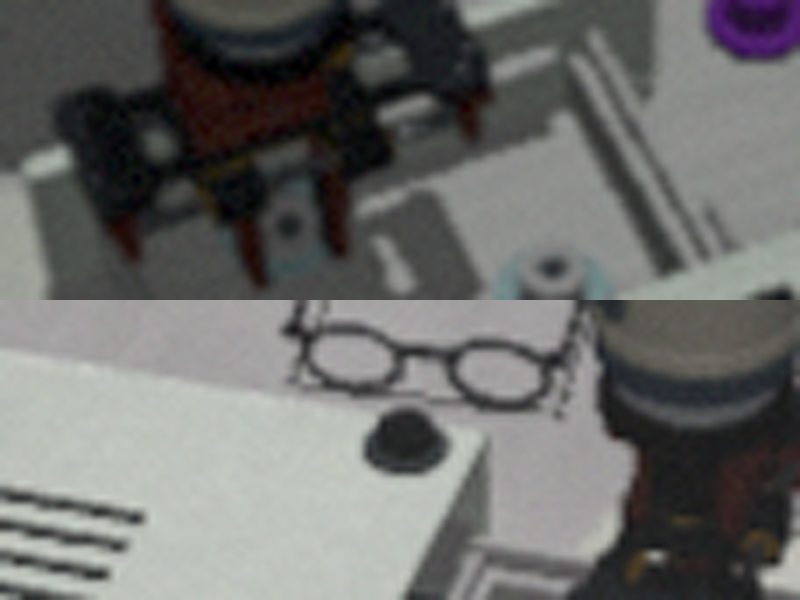

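Contact came about 3–4 mm early, so the lens probably slipped down in the grip and already stands on the floor. I'll ease up and let go.

Emit:
step_arm:
  rows:
    - [[0,0,0.004,0,0.6],[0,0,0.006,0,0.6],[0,0,0.006,0,0.6]]

```text
t: 21.6
ee_pos: [0.5466, -0.0831, 0.1194]
tool_rot: [3.141, -0.0, -3.118]
force: [0.4, 0.1, -0.1]
gripper_width: 0.0294
grasp_force: 27.4
```

Emit:
step_arm:
  rows:
    - [[0,0,-0.002,0,0.6],[0,0,-0.002,0,0.0],[0,0,-0.002,0,0.0],[0,0,0.04,0,0.0],[0,0,0.12,0,0.0],[0,0,0.22,0,-0.1],[-0.02,0.1,0.27,0,-0.1],[-0.04,0.2,0.27,0,-0.1],[-0.06,0.3,0.27,0,-0.1],[-0.08,0.4,0.27,0,-0.1],[-0.1,0.5,0.27,0,-0.1],[-0.13,0.6,0.27,0,-0.1],[-0.16,0.7,0.27,0,-0.1],[-0.192,0.8,0.27,0,-0.1],[-0.192,0.89,0.27,0,-0.1],[-0.192,0.934,0.27,0,-0.1],[-0.192,0.934,0.27,0,-0.1],[-0.192,0.934,0.27,0,-0.1]]

```text
t: 23.4
ee_pos: [0.4502, 0.384, 0.2542]
tool_rot: [-3.141, -0.001, -3.117]
force: [0.0, -1.5, -0.4]
gripper_width: 0.0485
grasp_force: 0.0
```

```bash
python3 chk.py 6; python3 - <<'E'
from h import *
cr=lambda im,x,y,ww,h,W,H:cv2.resize(im[y:y+h,x:x+ww],(W,H),interpolation=cv2.INTER_CUBIC)
cv2.imwrite('pics/v6.png',cr(cv2.imread('pics/scene6.png'),235,190,140,100,770,550))
E
```

```text
scene A [366 172] 2 -12.0 3.5
scene B [389 163] 174 -0.1999999999999993 3.5
side A [321 305] 83 -7.4 -2.2
side B [312 339] 381 0.1999999999999993 4.800000000000001
```

View pics/v6.png

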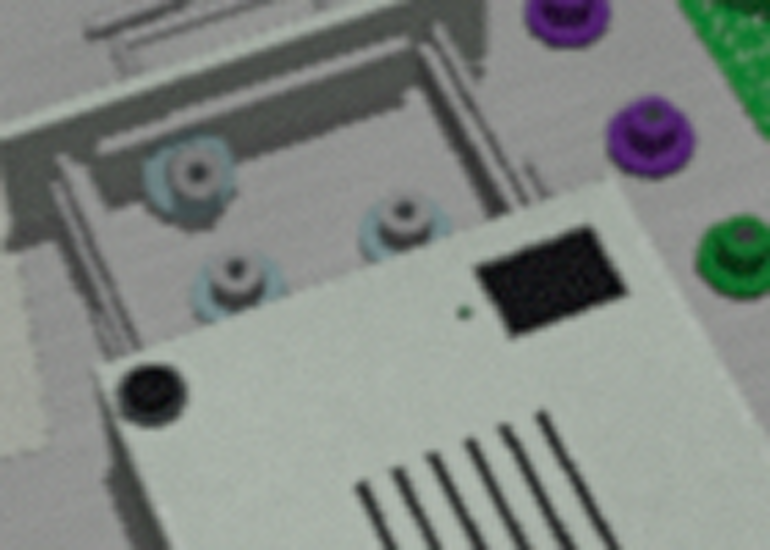

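The front-right lens (crop (190,178)) is tilted, and the other two stand upright. I'll place B first, then look closely and mend it.

Emit:
step_arm:
  rows:
    - [[0.001,0,-0.08,0,-0.1],[0.001,0,-0.16,0,-0.1],[0.001,0,-0.22,0,-0.1],[0.001,0,-0.27,0,-0.1],[0.001,0,-0.3,0,-0.1],[0.001,0,-0.321,0,-0.1],[0.001,0,-0.321,0,-0.1],[0.001,0,-0.321,0,0.6],[0.001,0,-0.321,0,0.6],[0.001,0,-0.321,0,0.6],[0.001,0,-0.321,0,0.6]]
  force: 35

```text
t: 24.6
ee_pos: [0.4517, 0.3843, 0.0953]
tool_rot: [3.14, 0.002, -3.118]
force: [-0.6, -0.2, 7.1]
gripper_width: 0.0293
grasp_force: 35.0
```

Emit:
step_arm:
  rows:
    - [[0,0,0.08,0,0.6],[0,0,0.16,0,0.6],[0,0,0.25,0,0.6],[0.05,-0.1,0.3,0,0.6],[0.1,-0.2,0.3,0,0.6],[0.15,-0.3,0.3,0,0.6],[0.193,-0.4,0.3,0,0.6],[0.193,-0.5,0.3,0,0.6],[0.193,-0.6,0.3,0,0.6],[0.193,-0.68,0.3,0,0.6],[0.193,-0.72,0.3,0,0.6],[0.193,-0.72,0.26,0,0.6],[0.193,-0.72,0.2,0,0.6],[0.193,-0.72,0.14,0,0.6],[0.193,-0.72,0.09,0,0.6],[0.193,-0.72,0.06,0,0.6],[0.193,-0.72,0.06,0,0.6]]

```text
t: 26.3
ee_pos: [0.5466, 0.0238, 0.1225]
tool_rot: [3.142, -0.004, -3.118]
force: [-0.9, -0.1, -0.9]
gripper_width: 0.029
grasp_force: 35.0
```

Emit:
step_arm:
  rows:
    - [[0,0,-0.01,0,0.6],[0,0,-0.015,0,0.6],[0,0,-0.015,0,0.6]]

```text
t: 26.6
ee_pos: [0.5481, 0.0239, 0.1173]
tool_rot: [-3.142, 0.001, -3.118]
force: [0.4, -0.1, -1.2]
gripper_width: 0.0292
grasp_force: 35.0
```

Emit:
step_arm:
  rows:
    - [[0,0,-0.004,0,0.6],[0,0,-0.004,0,0.6],[0,0,-0.004,0,0.0],[0,0,-0.004,0,0.0],[0,0,0.04,0,0.0],[0,0,0.12,0,0.0],[0,0,0.22,0,0.0],[0.08,-0.05,0.3,0,-0.1],[0.15,-0.108,0.38,0,-0.1],[0.2,-0.108,0.43,0,-0.1],[0.2,-0.108,0.43,0,-0.1],[0.2,-0.108,0.43,0,-0.1]]

```text
t: 27.8
ee_pos: [0.6483, -0.0305, 0.3323]
tool_rot: [-3.141, 0.002, -3.119]
force: [-0.7, 0.6, 0.1]
gripper_width: 0.0482
grasp_force: 0.0
```

```bash
python3 - <<'E'
from h import *
st=r.get_state();print(np.round(st['ee_pos'],4),np.round(st['tool_rot'],4))
shot('wrist','w7');shot('scene','scene7');shot('side','side7')
f=lambda n:cv2.imread('pics/%s.png'%n)
cr=lambda im,x,y,ww,h,W,H:cv2.resize(im[y:y+h,x:x+ww],(W,H),interpolation=cv2.INTER_CUBIC)
o=np.zeros((600,800,3),np.uint8)
o[:350,:]=cr(f('w7'),120,0,400,175,800,350)
o[350:,:400]=cr(f('scene7'),240,190,112,70,400,250);o[350:,400:]=cr(f('side7'),245,150,112,70,400,250)
cv2.imwrite('pics/v7.png',o)
E
```

```text
[ 0.6483 -0.0305  0.3323] [-3.1415e+00  1.7000e-03 -3.1191e+00]
```

View pics/v7.png

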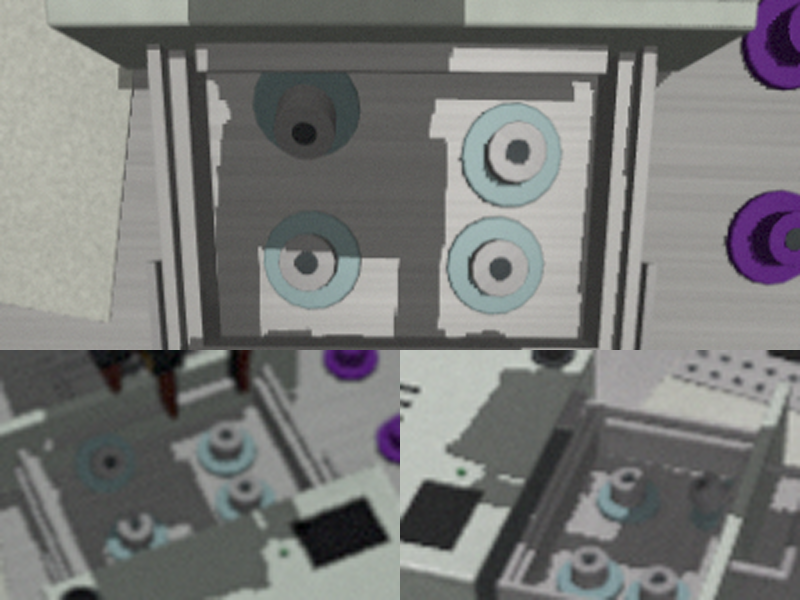

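Wrist view: three lenses are upright with block tops at crop (518,152), (500,268) and (306,262). The front-right one has its front edge caught under the lip, with its block leaning rearward (top at (304,133)). The lip's ends are at crop (196,72) and (608,72). Next I compute positions.

```bash
python3 - <<'E'
from h import *
w=load('w7');a=load('scene7');b=load('side7')
W=lambda x,y:(120+x/2,y/2)
print('A top',np.round(tri([(w,W(304,133)),(a,(271.1,221.6)),(b,(332.4,187))])*1000,1))
for n,p in dict(B=(518,152),C=(500,268),D=(306,262)).items():print(n,np.round(atz(w,W(*p),.048)*1000,1))
for n,p,z in [('lipR',(196,72),.065),('lipL',(608,72),.065),('rimRin',(185,200),.068),('rimLin',(621,200),.068),('rimRout',(156,150),.068),('rimLout',(648,150),.068),('panR',(48,5),.098),('panL',(755,5),.098),('pan inner',(400,26),.098),('panel out',(400,0),.098),('A lens R',(254,105),.03),('A lens L',(360,105),.03)]:print(n,np.round(atz(w,W(*p),z)*1000,1))
E
```

```text
A top [538.3 -83.7  55.1]
B [546.8  22.8  48. ]
C [604.6  16.8  48. ]
D [603.7 -84.3  48. ]
lipR [ 515.9 -132.7   65. ]
lipL [511.7  60.3  65. ]
rimRin [ 574.2 -139.8   68. ]
rimLin [569.6  70.8  68. ]
rimRout [ 551.4 -152.5   68. ]
rimLout [546.3  81.6  68. ]
panR [ 497.  -184.4   98. ]
panL [490.5 110.9  98. ]
pan inner [502.8 -37.1  98. ]
panel out [492.8 -37.3  98. ]
A lens R [ 524.7 -113.1   30. ]
A lens L [523.6 -58.   30. ]
```

Emit:
step_arm:
  rows:
    - [[-0.1,-0.05,-0.05,0,-0.1],[-0.18,-0.1,-0.12,0,-0.1],[-0.222,-0.105,-0.2,0,-0.1],[-0.222,-0.105,-0.28,0,-0.1],[-0.222,-0.105,-0.35,0,-0.1],[-0.222,-0.105,-0.39,0,-0.1],[-0.222,-0.105,-0.41,0,-0.1],[-0.222,-0.105,-0.42,0,-0.1],[-0.222,-0.105,-0.42,0,-0.1],[-0.222,-0.105,-0.42,0,0.6],[-0.222,-0.105,-0.42,0,0.6],[-0.222,-0.105,-0.42,0,0.6]]
  force: 20

```text
t: 29.15
ee_pos: [0.5373, -0.0828, 0.1226]
tool_rot: [-3.141, 0.002, -3.118]
force: [-1.1, -0.3, 3.1]
gripper_width: 0.029
grasp_force: 20.0
```

Block gripped. I'll draw it rearward out from under the lip, a little inward, lift it slightly and let it settle.

Emit:
step_arm:
  rows:
    - [[0.01,0,0.0,0,0.6],[0.03,0,0.0,0,0.6],[0.05,0.01,0.002,0,0.6],[0.056,0.03,0.004,0,0.6],[0.056,0.05,0.004,0,0.6],[0.056,0.07,0.004,0,0.6],[0.056,0.07,0.004,0,0.6],[0.056,0.07,0.004,0,0.1],[0.056,0.07,0.004,0,-0.1],[0.056,0.07,0.004,0,-0.1]]

```text
t: 30.15
ee_pos: [0.5647, -0.048, 0.1237]
tool_rot: [-3.142, 0.0, -3.119]
force: [-1.1, 0.8, 0.7]
gripper_width: 0.0474
grasp_force: 0.0
```

```bash
python3 - <<'E'
from h import *
st=r.get_state();print(np.round(st['ee_pos'],4),np.round(st['force'],1))
a=shot('scene','scene8')['C'];b=shot('side','side8')['C']
# numeric look: dark hole in block top. list dark small blobs near tray
for n,c in(('scene',a),('side',b)):
    u=proj(c,(.55,-.047,.048));print(n,u.round(1))
E
```

```text
[ 0.5647 -0.048   0.1237] [-1.1  0.8  0.7]
scene [282.2 221.2]
side [322.7 196.9]
```

Emit:
step_arm:
  rows:
    - [[0,0,0.05,0,-0.1],[0,0,0.15,0,-0.1],[0.05,0.01,0.25,0,-0.1],[0.12,0.035,0.35,0,-0.1],[0.167,0.035,0.417,0,-0.1],[0.167,0.035,0.417,0,-0.1],[0.167,0.035,0.417,0,-0.1]]

```text
t: 30.95
ee_pos: [0.6492, -0.0303, 0.3336]
tool_rot: [-3.141, 0.003, -3.119]
force: [-0.0, -0.5, 0.4]
gripper_width: 0.0481
grasp_force: 0.0
```

```bash
cat > seg.py <<'E'
from h import *
def seg(n,mn=150):
    im=cv2.imread('pics/%s.png'%n);c=load(n)
    h=cv2.cvtColor(im,cv2.COLOR_BGR2HSV);m=((h[...,0]>80)&(h[...,0]<105)&(h[...,1]>28)&(h[...,2]>40)).astype(np.uint8);m[190:]=0
    m=cv2.morphologyEx(m,cv2.MORPH_OPEN,np.ones((2,2)))
    cs,_=cv2.findContours(m,cv2.RETR_EXTERNAL,cv2.CHAIN_APPROX_NONE)
    for k in cs:
        if cv2.contourArea(k)<mn: continue
        e=cv2.fitEllipse(cv2.convexHull(k));P=atz(c,e[0],.024)
        x,y,w,hh=cv2.boundingRect(k)
        roi=cv2.cvtColor(im,cv2.COLOR_BGR2GRAY)[int(e[0][1])-16:int(e[0][1])+16,int(e[0][0])-16:int(e[0][0])+16]
        ref=proj(c,np.r_[P[:2],.048])
        print(np.round(P*1000,1),'ellipse',np.round(e[0],1),np.round(e[1],1),'expected top-centre',ref.round(1))
if __name__=='__main__':
    for n in sys.argv[1:]: print(n);seg(n)
E
python3 - <<'E'
from h import *
st=r.get_state();print(np.round(st['ee_pos'],4));shot('wrist','w9')
E
python3 seg.py w7 w9
```

```text
[ 0.6492 -0.0303  0.3336]
w7
[605.2  17.6  24. ] ellipse [367.8 133.3] [47.  47.6] expected top-centre [370.7 134.7]
[604.4 -83.7  24. ] ellipse [276.6 130.5] [47.  48.3] expected top-centre [273.6 131.7]
[546.6  23.4  24. ] ellipse [376.   78.1] [48.6 51.5] expected top-centre [379.6  75.8]
[525.5 -85.6  24. ] ellipse [274.2  54.7] [45.3 53.8] expected top-centre [271.   50.8]
w9
[612.6 -82.6  24. ] ellipse [277.7 136.6] [46.8 47.6] expected top-centre [274.8 138.2]
[605.4  17.5  24. ] ellipse [367.6 132.2] [46.9 47.8] expected top-centre [370.5 133.5]
[558.  -47.2  24. ] ellipse [310.1  86.3] [48.6 50.6] expected top-centre [309.2  84.7]
[546.5  23.5  24. ] ellipse [376.   76.8] [47.9 51.6] expected top-centre [379.6  74.5]
```

```bash
python3 - <<'E'
from h import *
g=cv2.GaussianBlur(cv2.cvtColor(cv2.imread('pics/w9.png'),cv2.COLOR_BGR2GRAY),(3,3),0)
for u,v in [(274.8,138.2),(370.5,133.5),(309.2,84.7),(379.6,74.5)]:
    x,y=int(u),int(v);q=g[y-9:y+10,x-9:x+10].astype(int);m=q<q.min()+25
    n,l,st,ce=cv2.connectedComponentsWithStats(m.astype(np.uint8));i=[(st[k,4],np.round(ce[k]+[x-9,y-9],1)) for k in range(1,n)]
    print((u,v),q.min(),q.max(),sorted(i,key=lambda t:-t[0])[:2])
E
```

```text
(274.8, 138.2) 64 173 [(np.int32(80), array([273.9, 137.5]))]
(370.5, 133.5) 71 184 [(np.int32(82), array([369.4, 132.8]))]
(309.2, 84.7) 34 90 [(np.int32(103), array([308.4,  84.2]))]
(379.6, 74.5) 74 188 [(np.int32(94), array([378.4,  74.2]))]
```

All four lenses are upright, with the hole centres where expected. Now the plate.

Emit:
step_arm:
  rows:
    - [[-0.06,-0.62,0,-0.11,0.2],[-0.06,-0.62,0,-0.11,0.2],[-0.06,-0.62,0,-0.11,0.2],[-0.06,-0.62,0,-0.11,0.2],[-0.06,-0.62,0,-0.11,0.2],[-0.06,-0.62,0,-0.11,0.2],[-0.06,-0.62,0,-0.11,0.2],[-0.06,-0.62,0,-0.11,0.2],[-0.06,-0.62,0,-0.11,0.2],[-0.06,-0.62,0,-0.11,0.2]]

```text
t: 32.0
ee_pos: [0.6182, -0.3382, 0.3314]
tool_rot: [3.141, -0.002, 2.993]
force: [-0.2, -0.4, 0.4]
gripper_width: 0.0348
grasp_force: 0.0
```

```bash
python3 - <<'E'
from h import *
st=r.get_state();print(np.round(st['ee_pos'],4),np.round(st['tool_rot'],4))
s=shot('wrist','w10');c=s['C']
g=cv2.cvtColor(cv2.imread('pics/w10.png'),cv2.COLOR_BGR2GRAY)
m=(g<45).astype(np.uint8);m[215:]=0
n,l,stt,ce=cv2.connectedComponentsWithStats(m)
for k in range(1,n):
    if stt[k,4]>150:
        ys,xs=np.nonzero(l==k);rc=cv2.minAreaRect(np.c_[xs,ys].astype(np.float32))
        print(stt[k],np.round(rc[0],1),np.round(rc[1],1),round(rc[2],1),np.round(atz(c,rc[0],.027)*1000,1), np.round([atz(c,p,.027)*1000 for p in cv2.boxPoints(rc)],0).tolist())
E
```

```text
[ 0.6182 -0.3382  0.3314] [ 3.1406e+00 -1.6000e-03  2.9935e+00]
[   30     0   124   215 14314] [ 92.6 104.1] [233.1  69. ] 75.3 [ 506.6 -575.9   27. ] [[395.0, -611.0, 27.0], [391.0, -537.0, 27.0], [631.0, -538.0, 27.0], [640.0, -623.0, 27.0]]
[298  40  11  69 656] [302.7  74. ] [68.1  9.6] 89.0 [ 511.1 -344.3   27. ] [[477.0, -344.0, 27.0], [478.0, -335.0, 27.0], [546.0, -344.0, 27.0], [545.0, -354.0, 27.0]]
[  0  52  23  11 174] [10.7 56.7] [ 8.  22.9] 79.7 [ 445.  -650.1   27. ] [[441.0, -663.0, 27.0], [441.0, -637.0, 27.0], [449.0, -638.0, 27.0], [449.0, -664.0, 27.0]]
[  0  82  32  12 235] [15.2 86.7] [ 7.5 32.1] 80.0 [ 475.3 -655.7   27. ] [[471.0, -674.0, 27.0], [472.0, -637.0, 27.0], [479.0, -638.0, 27.0], [479.0, -675.0, 27.0]]
[  0 110  41  20 309] [ 18.4 116.6] [11.5 43.1] 70.1 [ 506.2 -663.    27. ] [[504.0, -689.0, 27.0], [496.0, -638.0, 27.0], [508.0, -637.0, 27.0], [516.0, -689.0, 27.0]]
[  0 138  50  24 391] [ 23.1 147.1] [13.9 52.9] 70.3 [ 539.4 -669.3   27. ] [[537.0, -702.0, 27.0], [527.0, -638.0, 27.0], [542.0, -637.0, 27.0], [552.0, -702.0, 27.0]]
[  0 164  58  25 462] [ 29.2 176.3] [17.1 58.2] 80.5 [ 572.5 -673.9   27. ] [[563.0, -708.0, 27.0], [563.0, -637.0, 27.0], [582.0, -640.0, 27.0], [583.0, -712.0, 27.0]]
[ 499  171  141   36 1833] [569.  188.4] [ 17.1 143.3] 82.5 [678.9 -59.9  27. ] [[667.0, -144.0, 27.0], [670.0, 22.0, 27.0], [691.0, 26.0, 27.0], [688.0, -142.0, 27.0]]
[  0 190  66  24 494] [ 33.2 202.8] [16.8 66.4] 81.2 [ 603.4 -680.    27. ] [[594.0, -720.0, 27.0], [594.0, -637.0, 27.0], [613.0, -641.0, 27.0], [613.0, -724.0, 27.0]]
```

View pics/w10.png

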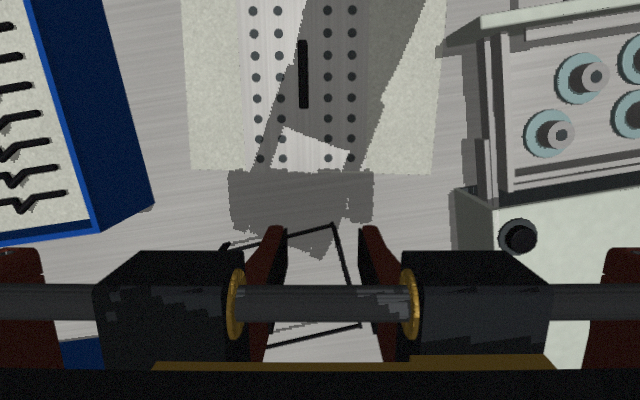

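The fin is seen at px (302.7,74), 68 px long, in line with the tool within a degree or so. It lies at about (0.5125, -0.343). Next I grip it.

Emit:
step_arm:
  rows:
    - [[-0.1,-0.005,0,0.006,0.2],[-0.2,-0.01,-0.05,0.006,0.2],[-0.211,-0.01,-0.15,0.006,0.2],[-0.211,-0.01,-0.25,0.006,0.2],[-0.211,-0.01,-0.35,0.006,0.2],[-0.211,-0.01,-0.42,0.006,0.2],[-0.211,-0.01,-0.46,0.006,0.2],[-0.211,-0.01,-0.48,0.006,0.2],[-0.211,-0.01,-0.491,0.006,0.2],[-0.211,-0.01,-0.491,0.006,0.2],[-0.211,-0.01,-0.491,0.006,1],[-0.211,-0.01,-0.491,0.006,1],[-0.211,-0.01,-0.491,0.006,1],[-0.211,-0.01,-0.491,0.006,1]]
  force: 45

```text
t: 33.45
ee_pos: [0.513, -0.3453, 0.0875]
tool_rot: [-3.141, 0.001, 3.001]
force: [0.2, 1.5, 4.6]
gripper_width: 0.0094
grasp_force: 45.0
```

Emit:
step_arm:
  rows:
    - [[0,0,0.06,0,1],[0,0,0.15,0,1],[0,0,0.25,0,1],[0.01,0.05,0.34,-0.09,1],[0.03,0.12,0.34,-0.18,1],[0.05,0.2,0.34,-0.27,1],[0.07,0.27,0.34,-0.36,1],[0.09,0.34,0.34,-0.45,1],[0.11,0.41,0.34,-0.54,1],[0.13,0.48,0.34,-0.63,1],[0.151,0.55,0.34,-0.72,1],[0.151,0.6,0.34,-0.81,1],[0.151,0.623,0.34,-0.899,1],[0.151,0.623,0.3,-0.899,1],[0.151,0.623,0.25,-0.899,1],[0.151,0.623,0.19,-0.899,1],[0.151,0.623,0.19,-0.899,1],[0.151,0.623,0.19,-0.899,1]]

```text
t: 35.25
ee_pos: [0.5879, -0.0338, 0.1815]
tool_rot: [-3.14, -0.0, 1.589]
force: [1.7, 0.9, -2.0]
gripper_width: 0.0092
grasp_force: 45.0
```

```bash
python3 - <<'E'
from h import *
st=r.get_state();print(np.round(st['ee_pos'],4),np.round(st['tool_rot'],4),st['gripper_width'])
for c in('scene','side','wrist'):shot(c,c+'11')
f=lambda n:cv2.imread('pics/%s.png'%n)
cr=lambda im,x,y,ww,h,W,H:cv2.resize(im[y:y+h,x:x+ww],(W,H),interpolation=cv2.INTER_CUBIC)
o=np.zeros((600,800,3),np.uint8)
o[:300,:480]=cr(f('scene11'),230,180,128,80,480,300)
o[300:,:480]=cr(f('side11'),245,125,128,80,480,300)
w=f('wrist11');o[:300,480:]=cr(w,220,0,213,200,320,300);o[300:,480:]=cr(w,220,150,213,200,320,300)
cv2.imwrite('pics/v11.png',o)
E
```

```text
[ 0.5879 -0.0338  0.1815] [-3.1399e+00 -1.0000e-04  1.5890e+00] 0.009219626051535923
```

View pics/v11.png

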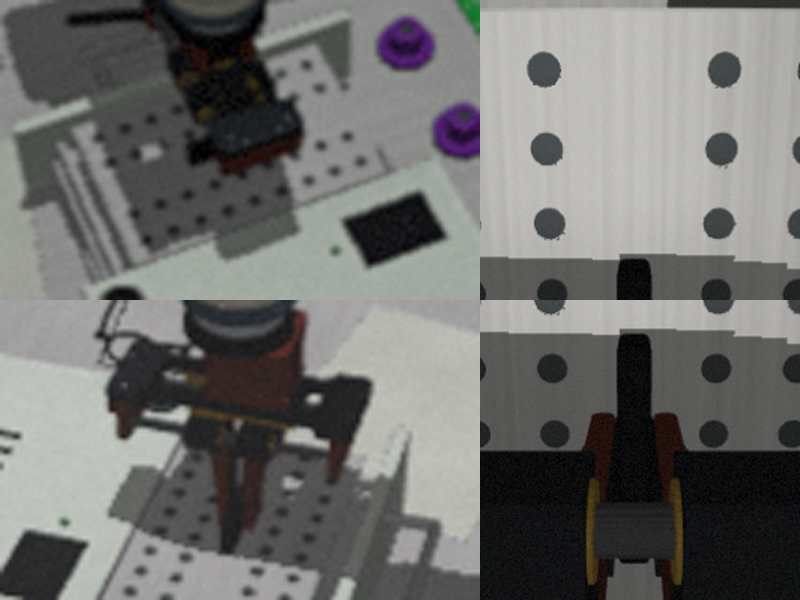

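The plate hangs level over the tray, front (panel) side at upper left, with its far edge visible in the wrist view at row ≈6. I've used all my picture views, so from here I go by numbers.

```bash
python3 - <<'E'
from h import *
c=load('wrist11');g=cv2.GaussianBlur(cv2.cvtColor(cv2.imread('pics/wrist11.png'),cv2.COLOR_BGR2GRAY),(3,3),0).astype(float)
for x in (230,260,300,330):
    d=np.diff(g[:14,x]);k=int(np.argmax(np.abs(d)));print(x,k+.5,d[k].round(), np.round(atz(c,(x,k+.5),.097)*1000,1))
# fin end + hole symmetric: fin columns
print('fin', [np.round(atz(c,(220+u/1.5,240/1.5+13),.118)*1000,1).tolist() for u in (138,171)], np.round(atz(c,(323,173.5),.118)*1000,1))
im=(g<95)&(g>0);n,l,s,ce=cv2.connectedComponentsWithStats(im[:170].astype(np.uint8))
for k in range(1,n):
    if 150<s[k,4]<600: print(np.round(ce[k],1),s[k,4],np.round(atz(c,ce[k],.097)*1000,1))
E
```

```text
230 7.5 7.0 [546.5  74.4  97. ]
260 4.5 7.0 [559.8  75.8  97. ]
300 4.5 13.0 [577.5  76.1  97. ]
330 4.5 11.0 [590.7  76.3  97. ]
fin [[584.1, 4.4, 118.0], [593.6, 4.6, 118.0]] [588.8   4.3 118. ]
[382.3  46.1] 362 [614.7  59.5  97. ]
[442.   46.4] 375 [641.9  60.   97. ]
[202.2  46.3] 363 [533.2  58.1  97. ]
[262.1  46.1] 350 [560.4  58.6  97. ]
[206.1  99. ] 322 [533.7  35.   97. ]
[264.  99.] 315 [560.8  35.4  97. ]
[380.4  99. ] 326 [615.1  36.4  97. ]
[438.4  99.1] 336 [642.4  36.9  97. ]
[209.8 148.8] 298 [534.1  11.8  97. ]
[378.5 148.8] 298 [615.5  13.2  97. ]
[434.6 148.8] 306 [642.7  13.7  97. ]
[265.9 148.7] 292 [561.2  12.3  97. ]
```

Emit:
step_arm:
  rows:
    - [[0.001,-0.002,-0.02,0,1],[0.001,-0.002,-0.035,0,1],[0.001,-0.002,-0.045,0,1],[0.001,-0.002,-0.052,0,1],[0.001,-0.002,-0.052,0,1]]

```text
t: 35.9
ee_pos: [0.5883, -0.0347, 0.1549]
tool_rot: [-3.14, -0.0, 1.589]
force: [-1.5, 0.3, -2.9]
gripper_width: 0.0099
grasp_force: 45.0
```

Emit:
step_arm:
  rows:
    - [[0,0,-0.003,0,1],[0,0,-0.003,0,1]]

```text
t: 36.1
ee_pos: [0.5888, -0.0347, 0.1541]
tool_rot: [3.142, 0.0, 1.589]
force: [0.4, 0.8, -3.2]
gripper_width: 0.0097
grasp_force: 45.0
```

Emit:
step_arm:
  rows:
    - [[0,0,-0.003,0,1],[0,0,-0.005,0,1],[0,0,-0.005,0,1]]

```text
t: 36.4
ee_pos: [0.5887, -0.0347, 0.1516]
tool_rot: [-3.142, 0.0, 1.589]
force: [-0.4, 0.0, -2.2]
gripper_width: 0.0098
grasp_force: 45.0
```

Emit:
step_arm:
  rows:
    - [[0,0,-0.003,0,1],[0,0,-0.003,0,1]]

```text
t: 36.6
ee_pos: [0.5888, -0.0347, 0.1508]
tool_rot: [3.141, 0.0, 1.589]
force: [-4.3, 0.5, 5.5]
gripper_width: 0.0096
grasp_force: 45.1
```

The plate touches the rear rim at the expected height and lies between the side rims. I'll let go so that its front edge drops, then push it forward under the lip.

Emit:
step_arm:
  rows:
    - [[0,0,0.003,0,0.8],[0,0,0.003,0,0.45],[0,0,0.003,0,0.45],[0,0,0.003,0,0.45]]

```text
t: 37.0
ee_pos: [0.5889, -0.0347, 0.1517]
tool_rot: [3.141, 0.0, 1.589]
force: [-0.4, -0.5, -0.4]
gripper_width: 0.0234
grasp_force: 0.0
```

```bash
cat > hol.py <<'E'
# plate hole centres seen by the wrist camera
from h import *
n=sys.argv[1];st=r.get_state();c=shot('wrist',n)['C'];print(np.round(st['ee_pos'],4),np.round(st['force'],1),st['gripper_width'])
g=cv2.GaussianBlur(cv2.cvtColor(cv2.imread('pics/%s.png'%n),cv2.COLOR_BGR2GRAY),(3,3),0)
b=cv2.adaptiveThreshold(g,255,cv2.ADAPTIVE_THRESH_MEAN_C,cv2.THRESH_BINARY_INV,41,18);b[172:]=0
k,l,s,ce=cv2.connectedComponentsWithStats(b)
for i in range(1,k):
    if 120<s[i,4]<600 and .7<s[i,2]/s[i,3]<1.4: print(np.round(ce[i],1),s[i,4])
E
python3 hol.py w12
```

```text
[ 0.5889 -0.0347  0.1517] [-0.4 -0.5 -0.4] 0.023437887585460702
[382.7  47.3] 426
[442.8  46.7] 430
[265.7  48.5] 412
[209.2  49.3] 386
[212.7  99.9] 360
[267.5  99.6] 374
[380.9  99.2] 386
[438.8  99.2] 396
[269.2 147.3] 338
[216.  147.2] 320
[379. 148.] 348
[435.3 148.5] 363
```

The front holes have receded, so the front edge has dropped as intended. Now I push forward.

Emit:
step_arm:
  rows:
    - [[-0.006,0,0,0,0.45],[-0.012,0,0,0,0.45],[-0.018,0,0,0,0.45],[-0.024,0,0,0,0.45],[-0.03,0,0,0,0.45],[-0.033,0,0,0,0.45],[-0.033,0,0,0,0.45]]

```text
t: 37.75
ee_pos: [0.5719, -0.0347, 0.1517]
tool_rot: [-3.141, -0.0, 1.589]
force: [0.3, -0.1, 0.1]
gripper_width: 0.0242
grasp_force: 0.0
```

```bash
python3 hol.py w13
```

```text
[ 0.5719 -0.0347  0.1517] [ 0.3 -0.1  0.1] 0.024195052628927547
[225.   48.4] 389
[281.8  49. ] 402
[396.1  50.4] 390
[452.7  51.5] 390
[227.6  98.8] 349
[282.6  99.2] 361
[393.3 100.6] 362
[448.3 101.5] 363
[229.8 145.9] 319
[283.5 146.7] 332
[390.8 147.6] 330
[444.  148.6] 330
```

```bash
python3 - <<'E'
from h import *
for n,z,H in [('wrist11',.097,[(202.2,46.3),(442,46.4),(206.1,99),(438.4,99.1),(209.8,148.8),(434.6,148.8)]),('w13',.059,[(225,48.4),(452.7,51.5),(227.6,98.8),(448.3,101.5),(229.8,145.9),(444,148.6)])]:
    c=load(n);P=np.array([atz(c,h,z)*1000 for h in H]);print(n,np.round(P,1).tolist(),P.mean(0).round(1),'len',np.round([np.hypot(*(P[1]-P[0])[:2]),np.hypot(*(P[0]-P[4])[:2])],2),'yaw',np.arctan2((P[1]-P[0])[1],(P[1]-P[0])[0]).round(4))
    # fit height by hole pitch
    for zz in (z-.006,z-.003,z+.003,z+.006):
        P=np.array([atz(c,h,zz)*1000 for h in H]);print('  z',round(zz,3),'len',np.hypot(*(P[1]-P[0])[:2]).round(2),np.hypot(*(P[4]-P[0])[:2]).round(2))
E
```

```text
wrist11 [[533.2, 58.1, 97.0], [641.9, 60.0, 97.0], [533.7, 35.0, 97.0], [642.4, 36.9, 97.0], [534.1, 11.8, 97.0], [642.7, 13.7, 97.0]] [588.   35.9  97. ] len [108.68  46.31] yaw 0.0176
  z 0.091 len 112.57 47.97
  z 0.094 len 110.63 47.14
  z 0.1 len 106.73 45.48
  z 0.103 len 104.79 44.65
w13 [[524.4, 57.6, 59.0], [631.9, 58.3, 59.0], [524.6, 34.6, 59.0], [632.1, 35.4, 59.0], [524.7, 11.9, 59.0], [632.3, 12.5, 59.0]] [578.3  35.   59. ] len [107.54  45.77] yaw 0.006
  z 0.053 len 111.24 47.35
  z 0.056 len 109.39 46.56
  z 0.062 len 105.68 44.98
  z 0.065 len 103.83 44.19
```

Emit:
step_arm:
  rows:
    - [[0.012,0,0,0,0.45],[0.012,0,0.05,0,0.45],[0.012,0,0.12,0,0.45],[0.012,0,0.2,0,0.6],[0.06,-0.1,0.24,0,1],[0.12,-0.2,0.24,0,1],[0.12,-0.2,0.24,0,1],[0.12,-0.2,0.24,0,1]]

```text
t: 38.6
ee_pos: [0.6332, -0.1366, 0.2715]
tool_rot: [3.141, 0.0, 1.586]
force: [-0.3, -0.5, -0.6]
gripper_width: 0.0009
grasp_force: 0.0
```

```bash
python3 - <<'E'
from h import *
st=r.get_state();print(np.round(st['ee_pos'],4),np.round(st['force'],1),st['gripper_width'])
for n,b in [('w10',(480,205,80,60)),('scene0',(250,250,25,22)),('side0',(275,138,25,22))]:
    c=load(n);x,y,w,h=b;q=cv2.cvtColor(cv2.imread('pics/%s.png'%n),cv2.COLOR_BGR2GRAY)[y:y+h,x:x+w]
    m=(q<55).astype(np.uint8);k,l,s,ce=cv2.connectedComponentsWithStats(m);i=1+np.argmax(s[1:,4]);ys,xs=np.nonzero(l==i)
    print(n,s[i],np.round(ce[i]+[x,y],1),np.round(atz(c,ce[i]+[x,y],.109)*1000,1))
E
```

```text
[ 0.6332 -0.1366  0.2715] [-0.3 -0.5 -0.6] 0.0008663811395799529
w10 [ 24  20  33  29 721] [519.9 238.7] [ 694.5 -163.   109. ]
scene0 [ 7  7 11 10 84] [262.1 261.3] [ 700.2 -160.9  109. ]
side0 [ 8  8  9  7 50] [287.2 149.3] [ 694.3 -156.6  109. ]
```

Emit:
step_arm:
  rows:
    - [[0.06,-0.02,0,0,1],[0.126,-0.047,-0.03,0,1],[0.126,-0.047,-0.08,0,1],[0.126,-0.047,-0.12,0,1],[0.126,-0.047,-0.14,0,1],[0.126,-0.047,-0.14,0,1],[0.126,-0.047,-0.14,0,1]]

```text
t: 39.3
ee_pos: [0.6953, -0.1575, 0.2021]
tool_rot: [3.142, -0.0, 1.59]
force: [0.1, -0.9, 0.5]
gripper_width: 0.0005
grasp_force: 0.0
```

Emit:
step_arm:
  rows:
    - [[0,0,-0.01,0,1],[0,0,-0.018,0,1],[0,0,-0.023,0,1],[0,0,-0.027,0,1],[0,0,-0.027,0,1],[0,0,-0.027,0,1]]

```text
t: 39.9
ee_pos: [0.6956, -0.1583, 0.1886]
tool_rot: [3.14, 0.0, 1.589]
force: [0.5, 0.0, 3.2]
gripper_width: 0.0002
grasp_force: 1.6
```

Emit:
step_arm:
  rows:
    - [[0,0,-0.004,0,1],[0,0,-0.006,0,1],[0,0,-0.006,0,1],[0,0,-0.006,0,1],[0,0,-0.006,0,1],[0,0,-0.006,0,1],[0,0,-0.006,0,1],[0,0,-0.006,0,1]]

```text
t: 40.7
ee_pos: [0.6957, -0.1584, 0.1861]
tool_rot: [3.14, 0.0, 1.589]
force: [0.9, -0.6, 8.4]
gripper_width: 0.0004
grasp_force: 4.0
```

```bash
python3 - <<'E'
from h import *
for c in('scene','side'):shot(c,c+'14')
for c,b in [('scene',(250,200,100,60)),('side',(260,140,80,100))]:
    A=cv2.imread('pics/%s14.png'%c).astype(int);B=cv2.imread('pics/%s%s.png'%(c,'3')).astype(int);x,y,w,h=b
    print(c,np.abs(A-B)[y:y+h,x:x+w].mean())
# panel top strip: bright line along a scanline in side view, from low x to high
a=load('side14');g=cv2.cvtColor(cv2.imread('pics/side14.png'),cv2.COLOR_BGR2GRAY)
for X in (.47,.48,.49,.495,.50,.51,.52,.53,.54,.55,.56,.57,.58,.59,.6):
    for yy in (.07,.09):
        u=proj(a,(X,yy,.098));print(X,yy,g[int(round(u[1])),int(round(u[0]))],end=' | ')
print()
E
```

```text
scene 34.82966666666667
side 43.77883333333333
0.47 0.07 84 | 0.47 0.09 125 | 0.48 0.07 140 | 0.48 0.09 156 | 0.49 0.07 163 | 0.49 0.09 162 | 0.495 0.07 163 | 0.495 0.09 161 | 0.5 0.07 165 | 0.5 0.09 162 | 0.51 0.07 80 | 0.51 0.09 104 | 0.52 0.07 158 | 0.52 0.09 160 | 0.53 0.07 160 | 0.53 0.09 163 | 0.54 0.07 80 | 0.54 0.09 85 | 0.55 0.07 79 | 0.55 0.09 80 | 0.56 0.07 84 | 0.56 0.09 85 | 0.57 0.07 183 | 0.57 0.09 187 | 0.58 0.07 159 | 0.58 0.09 140 | 0.59 0.07 155 | 0.59 0.09 159 | 0.6 0.07 162 | 0.6 0.09 161 |
```

The tray was released; the panel's top strip is now at x≈0.573. I'll go round to the front and push the handle bar home.

Emit:
step_arm:
  rows:
    - [[0,0,0.05,0,1],[0,0,0.13,0,1],[-0.1,0.06,0.13,0,1],[-0.18,0.12,0.13,0,1],[-0.26,0.18,0.13,0,1],[-0.35,0.25,0.13,0,1],[-0.43,0.25,0.13,0,1],[-0.451,0.25,0.13,0,1],[-0.451,0.25,0.05,0,1],[-0.451,0.25,-0.03,0,1],[-0.451,0.25,-0.08,0,1],[-0.451,0.25,-0.09,0,1],[-0.451,0.25,-0.09,0,1]]

```text
t: 42.1
ee_pos: [0.4696, -0.0334, 0.1395]
tool_rot: [-3.139, -0.0, 1.589]
force: [0.4, -0.1, 0.1]
gripper_width: 0.0005
grasp_force: 0.0
```

Emit:
step_arm:
  rows:
    - [[0.03,0,0,0,1],[0.06,0,0,0,1],[0.08,0,0,0,1],[0.1,0,0,0,1],[0.12,0,0,0,1],[0.14,0,0,0,1],[0.16,0,0,0,1],[0.18,0,0,0,1],[0.2,0,0,0,1],[0.215,0,0,0,1],[0.225,0,0,0,1],[0.23,0,0,0,1],[0.23,0,0,0,1]]

```text
t: 43.4
ee_pos: [0.5853, -0.0333, 0.1402]
tool_rot: [3.141, 0.0, 1.589]
force: [-0.3, -0.9, 0.8]
gripper_width: 0.0005
grasp_force: 0.0
```

Emit:
step_arm:
  rows:
    - [[0.005,0,0,0,1],[0.01,0,0,0,1],[0.014,0,0,0,1],[0.014,0,0,0,1]]

```text
t: 43.8
ee_pos: [0.592, -0.0332, 0.1402]
tool_rot: [3.141, 0.0, 1.589]
force: [-0.4, 0.4, -0.4]
gripper_width: 0.0006
grasp_force: 0.3
```

Emit:
step_arm:
  rows:
    - [[0.004,0,0,0,1],[0.008,0,0,0,1],[0.01,0,0,0,1]]

```text
t: 44.1
ee_pos: [0.5968, -0.0331, 0.1401]
tool_rot: [-3.141, -0.0, 1.589]
force: [-2.0, 0.8, 0.9]
gripper_width: 0.0007
grasp_force: 1.1
```

Emit:
step_arm:
  rows:
    - [[0.004,0,0,0,1],[0.008,0,0,0,1],[0.008,0,0,0,1]]

```text
t: 44.4
ee_pos: [0.5976, -0.0331, 0.1398]
tool_rot: [-3.134, -0.0, 1.589]
force: [-13.2, 0.0, 9.4]
gripper_width: 0.0003
grasp_force: 6.8
```

Emit:
step_arm:
  rows:
    - [[0.004,0,0,0,1],[0.006,0,0,0,1],[0.006,0,0,0,1]]

```text
t: 44.7
ee_pos: [0.5981, -0.0331, 0.1395]
tool_rot: [-3.128, -0.001, 1.589]
force: [-22.4, 0.4, 17.0]
gripper_width: 0.0003
grasp_force: 11.3
```

Hard stop reached, so the tray is home. I'll back off and verify.

Emit:
step_arm:
  rows:
    - [[-0.02,0,0,0,1],[-0.06,0,0,0,1],[-0.12,0,0,0,1],[-0.14,0,0.08,0,1],[-0.14,0,0.18,0,1],[-0.14,0,0.28,0,1],[-0.14,0.08,0.3,0,1],[-0.14,0.16,0.3,0,1],[-0.14,0.24,0.3,0,1],[-0.14,0.4,0.3,0,1],[-0.14,0.5,0.3,0,1],[-0.14,0.5,0.3,0,1]]

```text
t: 45.9
ee_pos: [0.5341, 0.2201, 0.2907]
tool_rot: [3.139, -0.001, 1.591]
force: [0.1, -1.0, -0.1]
gripper_width: 0.0003
grasp_force: 0.0
```

```bash
python3 - <<'E'
from h import *
st=r.get_state();print(np.round(st['ee_pos'],3),np.round(st['force'],1))
for c in('scene','side'):shot(c,c+'15')
a=load('scene15');g=cv2.cvtColor(cv2.imread('pics/scene15.png'),cv2.COLOR_BGR2GRAY);g0=cv2.cvtColor(cv2.imread('pics/scene0.png'),cv2.COLOR_BGR2GRAY)
for X in np.arange(.60,.70,.005):
    u=[proj(a,(X,y,.098)).round().astype(int) for y in (-.12,-.03,.06)];print(round(X,3),[int(g[v[1],v[0]]) for v in u],[int(g0[v[1],v[0]]) for v in u])
E
```

```text
[0.534 0.22  0.291] [ 0.1 -1.  -0.1]
0.6 [145, 145, 78] [139, 134, 140]
0.605 [143, 143, 75] [137, 104, 138]
0.61 [141, 142, 89] [141, 134, 138]
0.615 [143, 137, 92] [141, 138, 135]
0.62 [146, 134, 136] [141, 138, 138]
0.625 [145, 125, 143] [141, 138, 137]
0.63 [146, 112, 142] [154, 155, 156]
0.635 [145, 141, 142] [163, 161, 159]
0.64 [140, 144, 144] [154, 142, 123]
0.645 [145, 140, 137] [76, 73, 74]
0.65 [144, 139, 144] [73, 78, 75]
0.655 [156, 156, 159] [69, 71, 75]
0.66 [166, 161, 155] [115, 93, 118]
0.665 [166, 163, 164] [160, 160, 159]
0.67 [167, 165, 165] [165, 162, 163]
0.675 [169, 166, 165] [166, 161, 161]
0.68 [171, 166, 161] [168, 162, 157]
0.685 [171, 164, 112] [167, 164, 114]
0.69 [168, 170, 44] [167, 166, 35]
0.695 [169, 169, 20] [166, 165, 21]
```

The panel is flush with the cabinet and no gap shows. Handing in.

```bash
python3 -c "
from bench import r
print(r.close_job())"
```

```text
the job is handed in; nothing more can be done
None
```

The job is handed in: four lenses stand in the tray under the hooked, flat cover plate, and the tray is pushed home against its stop. No verdict was returned, and the lenses and plate could not be seen once the tray was closed. One lens had tilted under the lip on placing. I pulled it free and saw it upright before covering, which shifted a neighbouring lens about 8 mm.

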